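# Refill the media chamber of an aquarium sump

## Robot

A 6-joint arm with a two-finger parallel gripper is mounted at the origin on the work surface. World frame = base frame: x ahead of the robot, y to its left, z up, the work surface at z = 0. Lengths are in m, angles in degrees, forces in N, time in s.
With the tool pointing down it reaches from about 0.4 to 0.825 m from the base axis. Payload 7 kg.
Tool frame: the origin (TCP) lies midway between the tips of the shut fingers; the grasp point (between the pads) lies ctrl.tcp_to_grasp behind it (ctrl.tcp_to_grasp is the distance from the TCP to the grasp point, in m); y points along the fingers, z is the direction in which the jaws open and shut, and the axes are right-handed (so a half turn about y gives the same grasp; the last joint's range is limited). The gripper opens to 88 mm and grips with 3 to 60 N. Pads are 19 mm wide; open, the fingers measure 130 mm over their backs; the gripper's body (78 mm by 193 mm) begins 47 mm behind the grasp point.
Start: joints at [16.507, 20.546, 0.682, 0, -70.136, -16.507], TCP at [0.675, -0, 0.227] pointing down, gripper open.
Joint ranges: [-176.03, 176.03], [-82.01, 121.73], [-58.28, 71.71], [-173.87, 95.51], [-174.79, -0.11], [-173.66, 173.66]. Speed limits (degrees/s): [136.94, 136.94, 172.46, 180, 180, 180].

## Interface

Orientations are given as [roll, pitch, yaw] about the fixed x, y, z axes, in that order (R = Rz(yaw) Ry(pitch) Rx(roll)).
In Python, from plant import ctrl, snapshot, silhouettes gives the robot as it stands.
- The arm moves only by the shell command python3 -m pendant 'ROWS'. ROWS is JSON, a list that holds one entry, the list of rows, each a list of 7 numbers: the shift along the tool's x, y, z in cm, then the turn, a rotation vector about the tool's x, y, z in degrees, then the opening, from 0 (shut) to 1 (fully open). In form: [[[x, y, z, rx, ry, rz, hand], ...]]. A call has 1 to 12 rows; each row shifts and turns the commanded pose from where the row before left it, along the tool's axes as they then stand; what a row does not reach is not made up. A row lasts 1/12 s, in which the tool goes at most 41.7 mm and 7.16 degrees, less where a joint would pass 70% of its speed; a pose out of reach is approached as far as the arm can. A call with a gripper value outside its range is refused whole. The fingers move at their own pace and stop on an object; the grip force is fixed at half the most. Time passes only in rows, so rows that do not move let the fingers close. It gives the time, the measured TCP pose, the force and the opening at its end, in the units of the state.
- ctrl.get_obs(): the state, without advancing time (a new reading comes with each control period).
- snapshot(name): name is "scene" or "side" or "wrist"; returns a dict with "image" (420x560x3 uint8, red, green, blue), "camera_matrix" (3x3 intrinsics, pixels), "eye" and "orientation" of the camera in the world; the wrist camera has in their place "mount" (4x4, takes a point from camera to tool coordinates, whose origin is the TCP and whose axes are the tool frame's). Camera axes: x right, y down, z forward; pixel columns grow to the right and rows downward; lengths in m; the calibration is good to about 2 mm. A picture is of the moment at which its call begins: read the wrist's pose just before it. There is no depth.
- ctrl.close_job(): hands the job in, once; it reports no verdict.
Trained networks look in a picture, given as the dict that the camera call returned (one of the last four; its "shot" number tells which), for a name from the list of things; names that differ only in an ending like _2 or _b are one class to them, and where a whole thing is asked for, a point or a joint stands for the part that bears it (a point fixed in the world has none). Each returns a list of dicts, best first, with "confidence" (0 to 1); they miss things now and then, are a little off and sometimes report something else, mostly with a low value. They report only what shows in the picture. A call takes as long as a camera call.
- silhouettes(picture, thing): "mask" (420x560 bool, what is visible of it) and "bbox" ([left, top, width, height] in pixels, round what is visible of it).
The state is a dict: "clock": time; "joint_pos": joint angles; "qvel": joint speeds; "tau": joint torques, N m; "tool_pos": TCP position; "orientation": TCP orientation; "force": force on the tool from outside, world axes, zero at the start; "moment": the same for the moment, N m; "opening": finger opening in m.
Only numpy, scipy, OpenCV 4.12 (cv2) and the standard library are available. Lean on these libraries where they do the work, as an engineer would, in place of code of your own. Each camera call takes 0.05 s, during which the arm holds its last target.

## Task

Put the rinsed coral into the sump's media chamber: push the white cover round on its pivot stud until it lies fully over the neighbouring pump chamber, gather every coral piece from the drain mat onto the scoop tray, then carry the loaded tray over and slide all the pieces off it into the open chamber. Afterwards set the empty tray back down flat on the mat and push the cover all the way back so that it closes the media chamber squarely again. Leave the bottle, the spare pump and the brush alone.

Things in the scene. Friction and masses are not known exactly. Their poses are not given: they have to be found in the camera images.
- sump: fixed glass sump, 182 mm (x) by 358 mm (y), rim 140 mm high, walls and partition 6 mm. Origin: centre of its underside, z up. The partition at y = 0 makes two open chambers, each 170 x 170 mm inside (x +-85): the media chamber (y 3 to 173, empty, white grid shelf with top at z = 50) and the pump chamber (y -173 to -3, pump and coral bed, all below the rim)
- stud (a point): on the axis of the steel pivot stud (10 mm thick, 22 mm cap, cap top at z = 164 mm) at rim height: sump x = -88 mm, y = 0, z = 140 mm, on the near wall where the partition meets it
- chamber (a point): centre of the media chamber's opening at rim height (sump x = 0, y = 88 mm, z = 140 mm)
- stop_media (a point): black stop clip outside the media chamber's end wall, 30 mm (sump x) by 8 mm, top at z = 162 mm; the point lies at rim height in the middle of its inner face (sump x = 2, y = 184.5 mm). The cover's edge meets it when the cover is square over the media chamber
- stop_pump (a point): the same clip at the pump chamber's end wall (sump x = 2, y = -184.5 mm): the cover meets it when square over the pump chamber
- cover: white foam-PVC sheet, loose, 197 x 197 x 12 mm, about 0.3 kg, no handle, lying on the rim (underside z = 140, top 152 mm). A hole near one corner sits on the stud with 3 mm play; the stud's cap keeps it down. It slides round with 1 to 3 N; push an upright edge just above the rim. Origin: hole centre, underside; x, y along its edges, sheet from -14 to +183 mm in both; z up. Starts somewhat ajar
- cover_corner (a point): the cover's corner opposite the hole, top face (cover x = y = 183 mm). Square over the media chamber, the cover's axes are parallel to the sump's; turned 90 degrees clockwise seen from above (cover x along sump -y) it is square over the pump chamber
- mat: fixed dark rubber drain mat, 340 mm (its x) by 420 mm (its y), 4 mm thick. Origin: centre of its underside, z up
- tray: loose grey plastic scoop tray, 0.2 kg. Origin: centre of the pan's underside; x points to the open front (no lip), z up. Pan x -90 to +90, y +-66 mm, floor 4 mm thick; side and back walls 4 mm thick, 26 mm high. A block (x -100 to -88, 40 mm wide, 52 mm high) carries the handle. Coral starts to slide or roll on it at about 25 to 37 degrees of tip
- tray_handle (a point): middle of the tray's handle, a straight bar 14 mm wide and 18 mm tall (tray z 34 to 52 mm) that runs back from the pan along tray x from -100 to -200 mm at y = 0; the point lies at tray x = -150, z = 43 mm, axes as the tray's. Grip the bar across its width
- coral1: rinsed coral piece, 22 to 45 g, a short off-white Y: a round stem 22 mm thick along its own x from x = -24 to +21 mm, forking into two 16 mm twigs that end at x = +33 mm, 40 mm apart over all. Origin: on the stem's axis, 11 mm above the surface when lying flat. Grip the stem across. May be absent
- coral2: rinsed coral piece, 22 to 45 g, a short off-white Y: a round stem 22 mm thick along its own x from x = -24 to +21 mm, forking into two 16 mm twigs that end at x = +33 mm, 40 mm apart over all. Origin: on the stem's axis, 11 mm above the surface when lying flat. Grip the stem across. May be absent
- coral3: rinsed coral piece, 22 to 45 g, a short off-white Y: a round stem 22 mm thick along its own x from x = -24 to +21 mm, forking into two 16 mm twigs that end at x = +33 mm, 40 mm apart over all. Origin: on the stem's axis, 11 mm above the surface when lying flat. Grip the stem across. May be absent
- coral4: rinsed coral piece, 22 to 45 g, a short off-white Y: a round stem 22 mm thick along its own x from x = -24 to +21 mm, forking into two 16 mm twigs that end at x = +33 mm, 40 mm apart over all. Origin: on the stem's axis, 11 mm above the surface when lying flat. Grip the stem across. May be absent
- coral5: rinsed coral piece, 22 to 45 g, a short off-white Y: a round stem 22 mm thick along its own x from x = -24 to +21 mm, forking into two 16 mm twigs that end at x = +33 mm, 40 mm apart over all. Origin: on the stem's axis, 11 mm above the surface when lying flat. Grip the stem across. May be absent
- coral6: rinsed coral piece, 22 to 45 g, a short off-white Y: a round stem 22 mm thick along its own x from x = -24 to +21 mm, forking into two 16 mm twigs that end at x = +33 mm, 40 mm apart over all. Origin: on the stem's axis, 11 mm above the surface when lying flat. Grip the stem across. May be absent
- dosing_bottle: white bottle, 56 mm thick, 120 mm tall, a bystander: leave it. Origin: centre of its underside
- spare_pump: black pump with grey ribs, about 110 x 60 x 70 mm, a bystander: leave it. Origin: centre of its underside
- brush: cleaning brush, 190 mm long, lying on the bench, a bystander: leave it. Origin on its underside

How it is judged:
By the outcome, as a careful person would: the job done as asked, in the order asked, and still so for the second after the job is handed in, with the robot touching nothing.
Of coral1, coral2, coral3, coral4, coral5, coral6 only 3 to 5 are there at a start; the rules pass over those that are not, and their reading is None.
At some moment in a run one of coral1, coral2, coral3, coral4, coral5, coral6 may be knocked a few centimetres aside while the robot is not near it.
It also fails if it takes over 208 s, if anything falls off the work surface, if the arm or the gripper's body presses on something with over 40 N, if the wrist force passes 120 N, or if a joint passes its speed limit or range.

## Working session

There is one attempt and no reset: what is moved stays moved. The work goes in short steps, Python scripts to look and compute and a shell command to move; the robot and the scene stay as the last step left them, time stands still between calls to the robot, and variables do not carry over. Pictures are saved under pics/ and viewed, and the job is handed in when it is done.

```bash
ls; mkdir -p pics; python3 - <<'E'
from plant import ctrl, snapshot, silhouettes
import cv2
print(ctrl.get_obs(), ctrl.tcp_to_grasp)
for n in ["scene","side","wrist"]:
    s=snapshot(n); cv2.imwrite(f"pics/{n}0.png",s["image"][:,:,::-1])
    print({k:v for k,v in s.items() if k!="image"})
E
```

```text
pics
{'clock': 0.0, 'joint_pos': array([ 1.65080243e+01,  2.05931620e+01,  6.32530100e-01, -1.90549821e-02,
       -7.01355464e+01, -1.65078977e+01]), 'qvel': array([ 0.042101  , -0.00137161, -0.10918685, -0.03891859,  0.01888834,
        0.00695767]), 'tau': array([-8.00930356e-04, -5.82726967e+01,  2.93058443e+01,  6.99745238e+00,
        6.93249181e-03, -2.06530804e-04]), 'tool_pos': array([ 6.74504219e-01, -2.25534659e-05,  2.25597100e-01]), 'orientation': array([-8.99026960e+01,  1.01570426e-02,  8.99936453e+01]), 'force': array([-0.31977928, -0.3363905 , -0.22443752]), 'moment': array([-0.00844913, -0.03598655,  0.01984774]), 'opening': 0.08767121540977287} 0.0188
{'camera_matrix': array([[467.42816273,   0.        , 278.22903443],
       [  0.        , 467.42816273, 206.75001548],
       [  0.        ,   0.        ,   1.        ]]), 'eye': array([1.22527616, 0.16012275, 1.20222762]), 'orientation': array([-148.58097774,    0.37651688,   93.91958075]), 'shot': 1}
{'camera_matrix': array([[379.49544338,   0.        , 275.37498877],
       [  0.        , 379.49544338, 213.18441999],
       [  0.        ,   0.        ,   1.        ]]), 'eye': array([ 0.24121345, -0.7110827 ,  0.8170748 ]), 'orientation': array([-129.69372375,   -0.31301647,  -20.63473792]), 'shot': 2}
{'camera_matrix': array([[298.43778353,   0.        , 274.63668396],
       [  0.        , 298.43778353, 210.61666607],
       [  0.        ,   0.        ,   1.        ]]), 'mount': array([[-5.66066740e-04,  9.56193970e-01,  2.92733277e-01,
        -7.94990206e-02],
       [-3.31122312e-04, -2.92733487e-01,  9.56194016e-01,
        -1.57920627e-01],
       [ 9.99999785e-01,  4.44339110e-04,  4.82323849e-04,
        -1.49060255e-04],
       [ 0.00000000e+00,  0.00000000e+00,  0.00000000e+00,
         1.00000000e+00]]), 'shot': 3}
```

View pics/scene0.png

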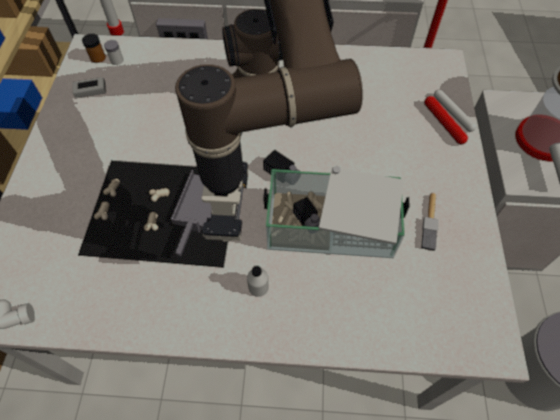

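View pics/side0.png

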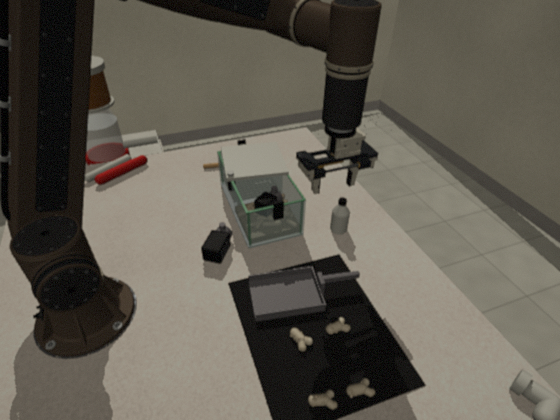

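View pics/wrist0.png

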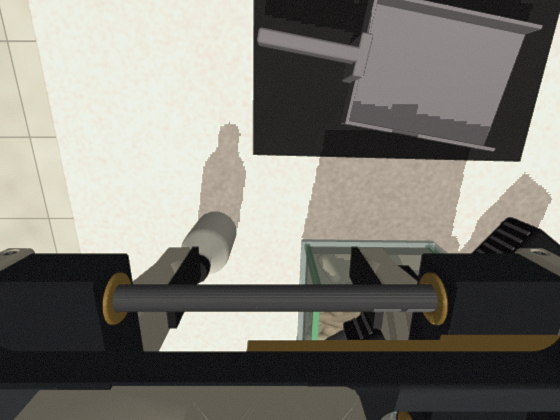

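The scene view shows a sump at right, around (335,215), with the cover ajar over the media chamber. The mat is at left, with the tray at about (210,205) and four corals at about (110,187), (102,211), (159,194) and (152,221). Another coral could be hidden under the gripper.

```bash
cat > h.py <<'E'
import numpy as np, cv2
from scipy.spatial.transform import Rotation as R
from plant import ctrl, snapshot, silhouettes
def cam(s,obs=None):
    if "eye" in s: return np.array(s["eye"]), R.from_euler("xyz",s["orientation"],degrees=True).as_matrix()
    T=np.eye(4);T[:3,:3]=R.from_euler("xyz",obs["orientation"],degrees=True).as_matrix();T[:3,3]=obs["tool_pos"]
    M=T@s["mount"]; return M[:3,3],M[:3,:3]
def back(s,uv,z,obs=None):
    e,A=cam(s,obs); uv=np.atleast_2d(uv).astype(float)
    d=np.c_[uv,np.ones(len(uv))]@np.linalg.inv(s["camera_matrix"]).T@A.T
    return e+d*((z-e[2])/d[:,2])[:,None]
def proj(s,P,obs=None):
    e,A=cam(s,obs); p=(np.atleast_2d(P)-e)@A@s["camera_matrix"].T
    return p[:,:2]/p[:,2:]
def shot(n,save=None,scale=1):
    o=ctrl.get_obs(); s=snapshot(n)
    if save: cv2.imwrite(f"pics/{save}.png",s["image"][:,:,::-1])
    return s,o
def rectcorners(mask):
    c,_=cv2.findContours(mask.astype(np.uint8),cv2.RETR_EXTERNAL,cv2.CHAIN_APPROX_NONE)
    c=max(c,key=cv2.contourArea); return cv2.minAreaRect(c),c
E
python3 - <<'E'
from h import *
print([a for a in dir(ctrl) if a[0]!='_'])
for n in ["scene","side"]:
    s,o=shot(n)
    np.save(f"pics/{n}.npy",s["image"])
    for t in ["sump","cover","mat","tray","tray_handle","coral1","dosing_bottle","spare_pump","brush"]:
        for r in silhouettes(s,t):
            m=r["mask"]; ys,xs=np.nonzero(m)
            if len(xs)==0: continue
            c=[xs.mean(),ys.mean()]
            z={"sump":.1,"cover":.152,"mat":.004,"tray":.01,"tray_handle":.047,"coral1":.015}.get(t,0.03)
            print(n,t,round(r["confidence"],2),r["bbox"],np.round(c,1),len(xs),np.round(back(s,c,z)[0],3))
            if t in("cover","mat"):
                (rr,cc)=rectcorners(m)
                ap=cv2.approxPolyDP(cc,0.03*cv2.arcLength(cc,True),True)[:,0]
                print("  poly",ap.tolist(),np.round(back(s,ap,z)[:,:2],3).tolist())
E
```

```text
['PlanningError', 'close_job', 'get_obs', 'tcp_to_grasp']
scene sump 0.77 [263.4, 169.1, 146.0, 87.7] [313.4 217.9] 6153 [0.583 0.205 0.1  ]
scene cover 0.82 [321.6, 168.0, 84.4, 74.9] [362.8 205.4] 4850 [0.567 0.331 0.152]
  poly [[332, 172], [320, 229], [395, 243], [403, 179]] [[0.464, 0.25], [0.645, 0.221], [0.673, 0.409], [0.475, 0.443]]
scene mat 0.75 [81.5, 160.2, 146.6, 110.4] [147.1 217.9] 9769 [ 0.559 -0.283  0.004]
  poly [[110, 162], [80, 254], [224, 265], [201, 231], [177, 253], [196, 166]] [[0.363, -0.446], [0.689, -0.448], [0.696, -0.036], [0.593, -0.117], [0.667, -0.174], [0.361, -0.169]]
scene mat 0.53 [421.6, 195.6, 16.8, 56.0] [429.9 227.2] 622 [0.537 0.549 0.004]
  poly [[431, 194], [421, 246], [433, 250], [438, 220]] [[0.42, 0.564], [0.6, 0.517], [0.611, 0.55], [0.511, 0.575]]
scene tray 0.65 [174.9, 173.6, 37.7, 83.9] [191.1 209.6] 1558 [ 0.526 -0.156  0.01 ]
scene tray_handle 0.72 [171.6, 172.0, 38.8, 80.2] [191.  209.9] 1564 [ 0.549 -0.146  0.047]
scene tray_handle 0.66 [320.2, 168.1, 85.3, 75.9] [362.6 205.2] 4845 [0.501 0.348 0.047]
scene tray_handle 0.52 [94
[... 2103 characters left out ...]
9 -0.419  0.015]
side coral1 0.66 [325.3, 315.2, 26.3, 17.1] [337.6 326.2] 278 [ 0.576 -0.265  0.015]
side coral1 0.63 [291.9, 327.8, 22.2, 19.3] [300.5 339. ] 265 [ 0.477 -0.265  0.015]
side dosing_bottle 0.64 [331.3, 194.9, 18.3, 39.9] [339.9 217.2] 553 [0.767 0.084 0.03 ]
side spare_pump 0.96 [200.8, 219.6, 29.7, 45.0] [216.7 244.5] 870 [0.366 0.1   0.03 ]
side spare_pump 0.22 [247.5, 267.2, 112.3, 51.5] [290.9 292. ] 3600 [ 0.504 -0.139  0.03 ]
side spare_pump 0.16 [221.3, 140.5, 67.6, 43.4] [254.  161.1] 1929 [0.613 0.5   0.03 ]
side brush 0.72 [345.1, 378.9, 34.2, 17.6] [360. 389.] 296 [ 0.543 -0.424  0.03 ]
side brush 0.47 [200.7, 161.4, 17.1, 9.5] [210.5 165.6] 79 [0.447 0.527 0.03 ]
```

```bash
python3 - <<'E'
import numpy as np,cv2
a=np.load("pics/scene.npy")[:,:,::-1]; b=np.load("pics/side.npy")[:,:,::-1]
cv2.imwrite("pics/c1.png",cv2.resize(a[155:265,255:420],None,fx=4.8,fy=4.8,interpolation=cv2.INTER_CUBIC))
cv2.imwrite("pics/c2.png",cv2.resize(b[130:260,190:320],None,fx=4.6,fy=4.6,interpolation=cv2.INTER_CUBIC))
E
```

```text
(no output)
```

View pics/c1.png

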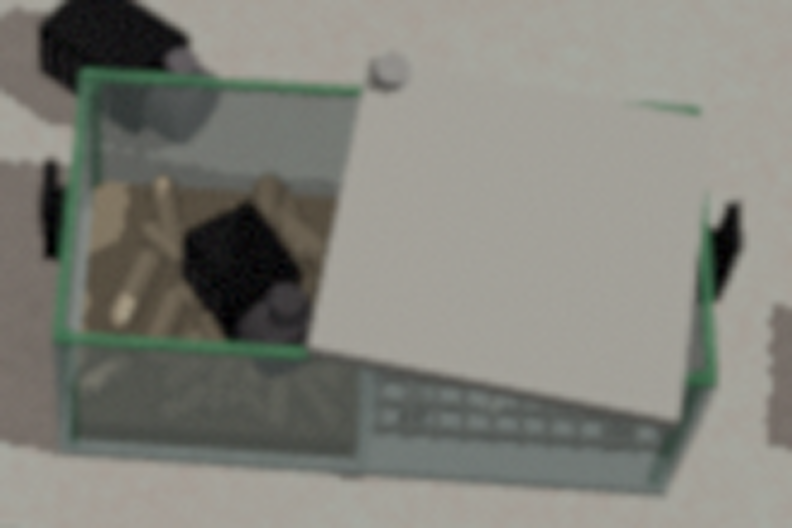

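View pics/c2.png

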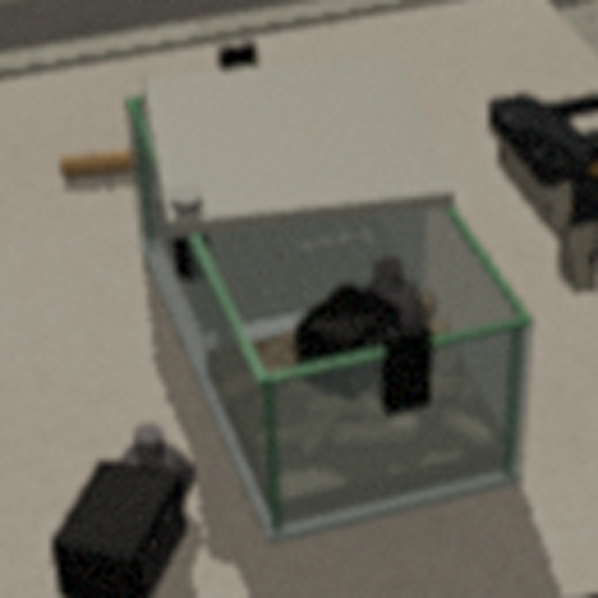

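```bash
cat > fit.py <<'E'
from h import *
from scipy.optimize import least_squares
C,_=shot("scene"); S,_=shot("side")
np.set_printoptions(suppress=True,precision=4)
for s,l in((C,[(271.7,169.2),(266.5,225.8),(400.8,176.9),(404.2,235.2)]),(S,[(247.6,212.6),(304.6,199.6),(219.8,151.7)])):
    print(back(s,l,.14)[:,:2])
print(back(C,[336.3,169.2],.164),back(S,[230.7,173.5],.164))
ob=[(C,(271.7,169.2),(-91,-179)),(C,(266.5,225.8),(91,-179)),(C,(400.8,176.9),(-91,179)),(C,(404.2,235.2),(91,179)),(S,(247.6,212.6),(-91,-179)),(S,(304.6,199.6),(91,-179)),(S,(219.8,151.7),(-91,179))]
def f(p):
    c,s=np.cos(p[2]),np.sin(p[2]);r=[]
    for cm,uv,(x,y) in ob:
        x/=1000;y/=1000
        r+=list((back(cm,uv,.14)[0,:2]-[p[0]+c*x-s*y,p[1]+s*x+c*y])*1000)
    return r
q=least_squares(f,[.54,.21,0]); p=q.x
print("sump",p[:2],np.degrees(p[2]),np.round(q.fun,1))
c,s=np.cos(p[2]),np.sin(p[2])
for n,(x,y) in dict(stud=(-88,0),chamber=(0,88),stop_m=(2,184.5),stop_p=(2,-184.5)).items():
    print(n,p[0]+(c*x-s*y)/1000,p[1]+(s*x+c*y)/1000)
E
python3 fit.py
```

```text
[[0.4566 0.0821]
 [0.6382 0.0823]
 [0.4601 0.4404]
 [0.6428 0.4368]]
[[0.4602 0.0803]
 [0.6341 0.0796]
 [0.469  0.4299]]
[[0.4627 0.2602 0.164 ]] [[0.4602 0.2507 0.164 ]]
sump [0.5507 0.2585] -0.837294471687278 [-0.5  1.3 -0.8  4.2 -2.2  1.7 -1.4  0.7  3.1 -0.5 -4.9  1.5  6.7 -8.8]
stud 0.46268049884193974 0.2597416321757321
chamber 0.5519570487765952 0.3464462896732678
stop_m 0.5553669921575409 0.44290675974333715
stop_p 0.5499747858547159 0.07394616007016366
```

```bash
python3 -m pendant '[[[3,0,0.3,0,0,0,0],[3.7,0,0.4,0,0,0,0],[3.7,0,0.4,0,0,0,0],[3.7,0,0.4,0,0,0,0],[3.7,0,0.4,0,0,0,0],[3.7,0,0.4,0,0,0,0],[3.7,0,0.4,0,0,0,0],[3.7,0,0.4,0,0,0,0],[3.7,0,0.4,0,0,0,0],[3.7,0,0.4,0,0,0,0],[3.7,0,0.4,0,4,0,0],[3.6,0,0.2,0,4.5,0,0]]]'; python3 - <<'E'
from h import *
s,o=shot("wrist","w1"); s2,_=shot("scene","s1"); shot("side","d1")
print(o["tool_pos"],o["orientation"],o["opening"],o["clock"])
for s,n in((s2,"scene"),):
    for t in ["coral1","tray","tray_handle"]:
        for r in silhouettes(s,t):
            ys,xs=np.nonzero(r["mask"]); c=[xs.mean(),ys.mean()]
            print(t,round(r["confidence"],2),np.round(c),len(xs),np.round(back(s,c,.015),3))
E
```

```text
clock: 2.25
tool_pos: [0.6316, 0.4381, 0.2269]
orientation: [-90.0, -0.0, 81.4]
force: [1.7, 0.2, 0.6]
opening: 0.0131
[0.63158629 0.43812425 0.2269264 ] [-9.00070869e+01 -2.04279331e-02  8.13676355e+01] 0.013056316852785134 2.25
coral1 0.66 [151. 222.] 132 [[ 0.578 -0.264  0.015]]
coral1 0.65 [103. 210.] 120 [[ 0.547 -0.415  0.015]]
coral1 0.6 [112. 188.] 124 [[ 0.467 -0.41   0.015]]
coral1 0.46 [159. 193.] 115 [[ 0.476 -0.261  0.015]]
tray 0.68 [201. 205.] 2554 [[ 0.512 -0.129  0.015]]
tray_handle 0.61 [201. 204.] 2431 [[ 0.509 -0.128  0.015]]
tray_handle 0.46 [311. 218.] 6026 [[0.534 0.201 0.015]]
```

View pics/s1.png

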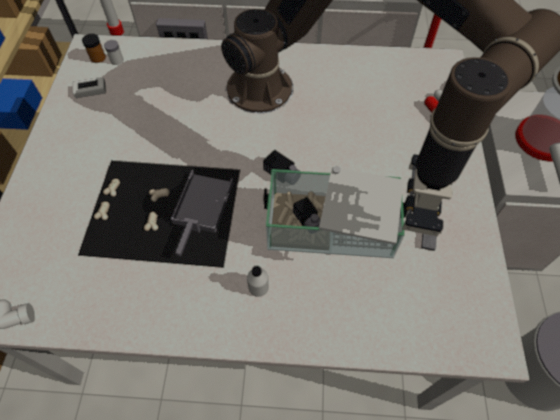

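View pics/w1.png

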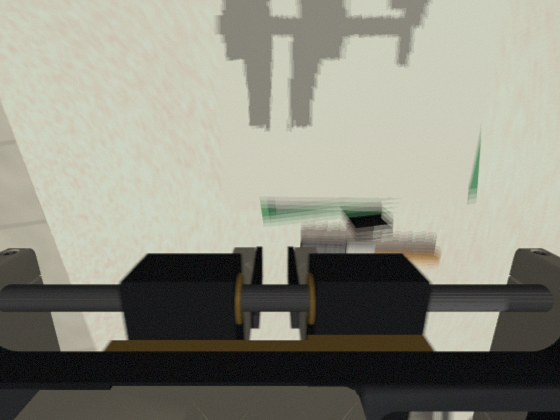

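View pics/d1.png

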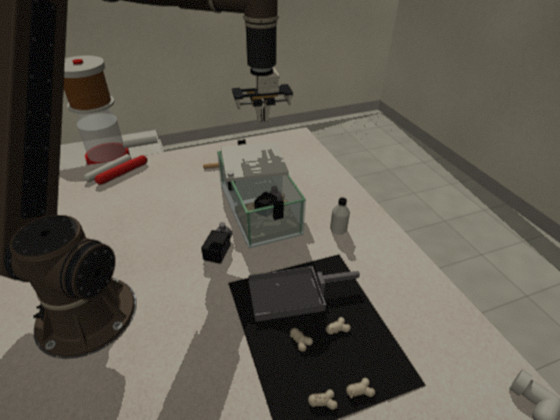

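Scene view shows exactly four corals at (112,188), (103,210), (159,193) and (151,222). The tray is unobstructed at (203,200) and nothing else is on the mat. Next I'll descend beside the cover edge.

```bash
python3 -m pendant '[[[0,2,0,0,0,0,0],[0,2,0,0,0,0,0],[0,2,0,0,0,0,0],[0,1,0,0,0,0,0],[0,0.7,0,0,0,0,0],[0,0.4,0,0,0,0,0],[0,0,0,0,0,0,0]]]'; python3 - <<'E'
from h import *
s,o=shot("wrist","w2"); shot("side","d2")
print(o["tool_pos"],o["force"],o["clock"])
E
```

```text
clock: 3.13
tool_pos: [0.6328, 0.4355, 0.1455]
orientation: [-90.0, 0.0, 81.5]
force: [-0.6, 0.4, -0.3]
opening: 0.0002
[0.63275985 0.43551841 0.14552105] [-0.62584965  0.35028219 -0.28626214] 3.1333
```

View pics/w2.png

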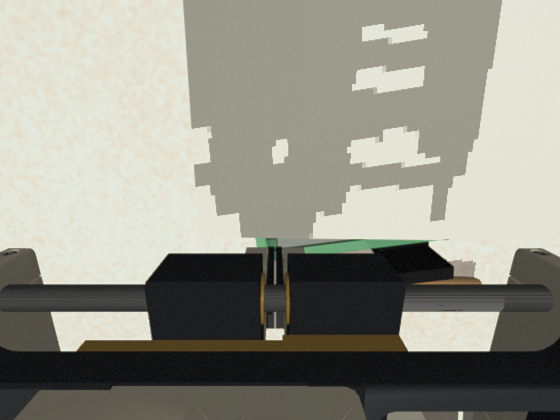

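The cover edge lies directly ahead of the fingers, at about row 240, and nothing is touching. Now I'll sweep along the arc.

```bash
python3 -m pendant '[[[-0.5,0,0,0,0,0,0],[-0.76,0,-0.99,0,3,0,0],[-0.76,0,-0.99,0,3,0,0],[-0.76,0,-0.99,0,3,0,0],[-0.76,0,-0.99,0,3,0,0],[-0.76,0,-0.99,0,3,0,0],[-0.76,0,-0.99,0,3,0,0]]]'; python3 - <<'E'
from h import *
s,o=shot("wrist","w3"); shot("scene","s3")
print(o["tool_pos"],o["force"],o["clock"])
E
```

```text
clock: 3.82
tool_pos: [0.6768, 0.3712, 0.1469]
orientation: [-90.0, -0.1, 63.4]
force: [-0.4, 1.5, -0.2]
opening: 0.0006
[0.6768255  0.3712386  0.14687699] [-0.36191272  1.4693917  -0.24328051] 3.8167
```

View pics/s3.png

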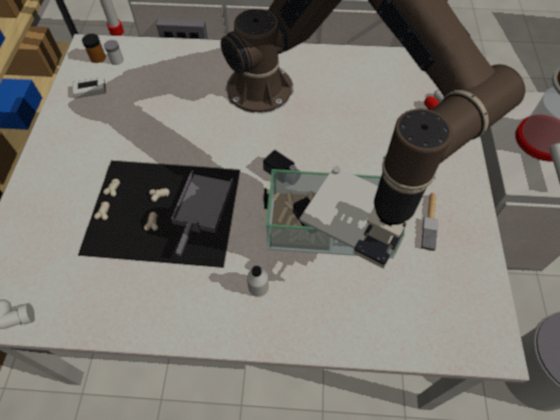

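```bash
python3 -m pendant '[[[-0.76,0.12,-0.99,0,3,0,0],[-0.76,0,-0.99,0,3,0,0],[-0.76,0,-0.99,0,3,0,0],[-0.76,0,-0.99,0,3,0,0],[-0.76,0,-0.99,0,3,0,0],[-0.76,0,-0.99,0,3,0,0],[-0.76,0,-0.99,0,3,0,0],[-0.76,0,-0.99,0,3,0,0],[-0.76,0,-0.99,0,3,0,0],[-0.76,0,-0.99,0,3,0,0]]]'; python3 - <<'E'
from h import *
s,o=shot("scene","s4")
print(o["tool_pos"],o["force"],o["clock"])
E
```

```text
clock: 4.75
tool_pos: [0.7031, 0.251, 0.1453]
orientation: [-90.0, -0.1, 33.5]
force: [0.7, 1.8, 0.3]
opening: 0.0
[0.70314129 0.25102234 0.14532913] [0.6712804  1.7534689  0.32466764] 4.75
```

View pics/s4.png

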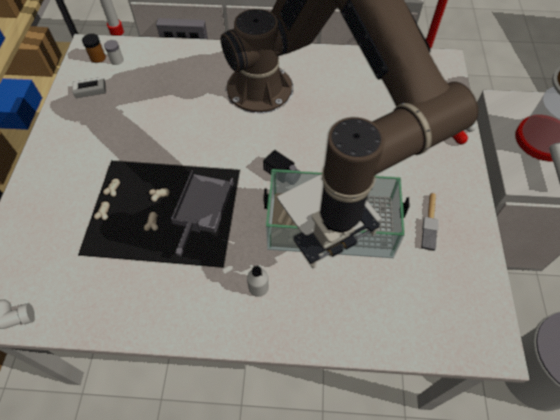

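```bash
python3 -m pendant '[[[-0.76,0,-0.99,0,3,0,0],[-0.76,0,-0.99,0,3,0,0],[-0.76,0,-0.99,0,3,0,0],[-0.76,0,-0.99,0,3,0,0],[-0.76,0,-0.99,0,3,0,0],[-0.76,0,-0.99,0,3,0,0],[-0.76,0,-0.99,0,3,0,0],[-0.76,0,-0.99,0,3,0,0],[-0.5,0,-0.66,0,2,0,0],[-0.25,0,-0.33,0,1,0,0]]]'; python3 - <<'E'
from h import *
s,o=shot("scene","s5");shot("side","d5")
print(o["tool_pos"],o["force"],o["clock"])
E
```

```text
clock: 5.63
tool_pos: [0.6722, 0.1434, 0.1453]
orientation: [-90.0, -0.1, 6.5]
force: [1.4, -0.0, 0.3]
opening: 0.0006
[0.67219638 0.14340793 0.14534395] [ 1.40490688 -0.04276293  0.29398851] 5.6333
```

View pics/s5.png

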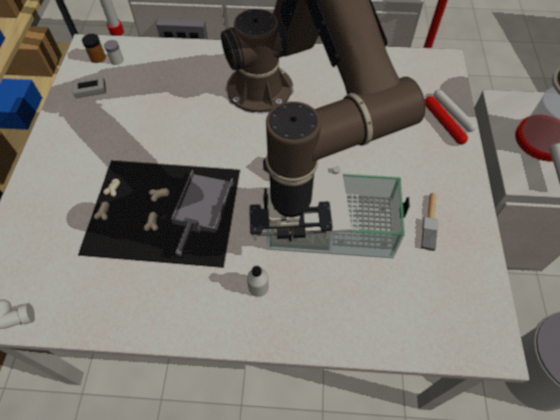

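View pics/d5.png

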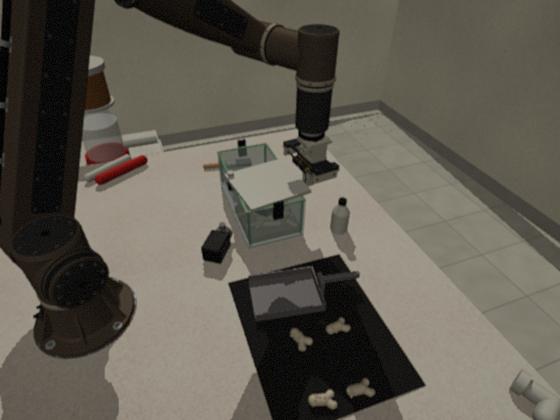

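```bash
python3 -m pendant '[[[-0.25,0,-0.33,0,1,0,0],[-0.25,0,-0.33,0,1,0,0],[-0.25,0,-0.33,0,1,0,0],[-0.25,0,-0.33,0,1,0,0],[-0.25,0,-0.33,0,1,0,0],[-0.25,0,-0.33,0,1,0,0],[0,0,0,0,0,0,0]]]'; python3 - <<'E'
from h import *
s,o=shot("scene","s6");shot("side","d6")
print(o["tool_pos"],o["force"],o["clock"])
E
```

```text
clock: 6.32
tool_pos: [0.6584, 0.1222, 0.1448]
orientation: [-90.0, -0.0, 0.4]
force: [3.4, -1.6, 0.9]
opening: 0.0005
[0.65839746 0.12215941 0.14479636] [ 3.35436657 -1.59853406  0.93489691] 6.3167
```

View pics/d6.png

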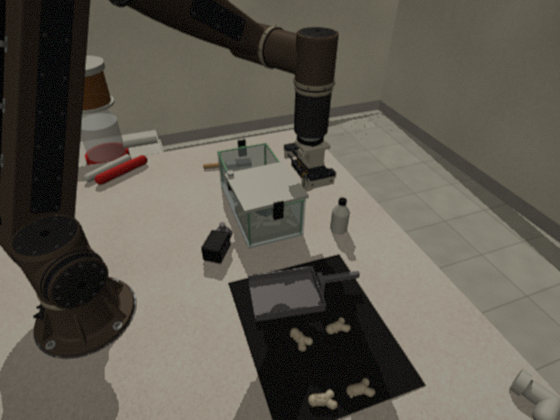

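```bash
python3 -m pendant '[[[-0.2,0,0,0,0.4,0,0],[-0.1,0,0,0,0,0,0],[0,0,0,0,0,0,0]]]';python3 -m pendant '[[[-0.2,0,0,0,0,0,0],[-0.1,0,0,0,0,0,0],[0,0,0,0,0,0,0]]]'
```

```text
clock: 6.67
tool_pos: [0.6567, 0.1218, 0.1446]
orientation: [-90.1, -0.1, 0.1]
force: [8.2, -6.2, 0.4]
opening: 0.0001
clock: 6.92
tool_pos: [0.6555, 0.1209, 0.1454]
orientation: [-90.1, -0.3, 0.1]
force: [15.2, -10.9, -0.2]
opening: 0.0005
```

The force rise shows the cover has reached the stop. I'll back off, lift and check.

```bash
python3 -m pendant '[[[0.6,0,0,0,0,0,0],[1.5,0,0,0,0,0,0],[0,-2.5,0,0,0,0,0],[0,-3,0,0,0,0,0],[0,-3,0,0,0,0,0.5],[0,-3,3,0,0,0,1],[0,0,4,0,0,0,1],[0,0,4,0,0,0,1],[0,0,4,0,0,0,1],[0,0,4,0,0,0,1],[0,0,3,0,0,0,1],[0,0,0,0,0,0,1]]]'; python3 - <<'E'
from h import *
s,o=shot("scene","s7");s2,_=shot("side","d7")
print(o["tool_pos"],o["orientation"],o["clock"])
for s in(s,s2):
  for t in ["cover","coral1"]:
    for r in silhouettes(s,t):
        ys,xs=np.nonzero(r["mask"]); c=[xs.mean(),ys.mean()]
        z=.152 if t=="cover" else .012
        print(t,round(r["confidence"],2),np.round(c),len(xs),np.round(back(s,c,z),3))
        if t=="cover":
            (rr,cc)=rectcorners(r["mask"])
            ap=cv2.approxPolyDP(cc,0.03*cv2.arcLength(cc,True),True)[:,0]
            print(ap.tolist(),np.round(back(s,ap,z)[:,:2],3).tolist())
a=cv2.imread("pics/s7.png");cv2.imwrite("pics/c7.png",cv2.resize(a[155:265,255:420],None,fx=4.8,fy=4.8,interpolation=cv2.INTER_CUBIC))
a=a[155:270,75:245];cv2.imwrite("pics/m7.png",cv2.resize(a,None,fx=4.7,fy=4.7,interpolation=cv2.INTER_CUBIC))
E
```

```text
clock: 7.92
tool_pos: [0.6708, 0.348, 0.2557]
orientation: [-90.1, 0.3, 0.4]
force: [-1.2, -0.6, -1.0]
opening: 0.0483
[0.67078724 0.34803703 0.25567768] [-90.0805326   0.2602982   0.3546583] 7.9167
cover 0.64 [305. 198.] 4703 [[0.555 0.178 0.152]]
[[271, 164], [266, 227], [342, 231], [341, 171]] [[0.448, 0.08], [0.648, 0.082], [0.648, 0.277], [0.459, 0.274]]
coral1 0.63 [152. 221.] 166 [[ 0.575 -0.264  0.012]]
coral1 0.61 [159. 193.] 176 [[ 0.475 -0.264  0.012]]
coral1 0.51 [103. 211.] 177 [[ 0.547 -0.418  0.012]]
coral1 0.47 [304. 198.] 4550 [[0.466 0.179 0.012]]
cover 0.86 [265. 187.] 2586 [[0.54  0.162 0.152]]
[[307, 196], [283, 164], [226, 175], [244, 212]] [[0.641, 0.079], [0.639, 0.263], [0.448, 0.265], [0.448, 0.072]]
cover 0.4 [259. 198.] 4162 [[0.507 0.118 0.152]]
[[218, 150], [247, 246], [301, 235], [305, 201], [245, 213], [225, 179], [278, 162], [269, 146]] [[0.462, 0.423], [0.416, -0.058], [0.558, -0.067], [0.626, 0.059], [0.449, 0.067], [0.44, 0.245], [0.628, 0.28], [0.635, 0.389]]
coral1 0.91 [323. 400.] 323 [[ 0.465 -0.41   0.012]]
coral1 0.83 [360. 389.] 313 [[ 0.549 -0.418  0.012]]
coral1 0.73 [338. 327.] 254 [[ 0.577 -0.265  0.012]]
coral1 0.62 [300. 339.] 230 [[ 0.478 -0.264  0.012]]
coral1 0.33 [260. 199.] 3934 [[0.563 0.284 0.012]]
```

View pics/c7.png

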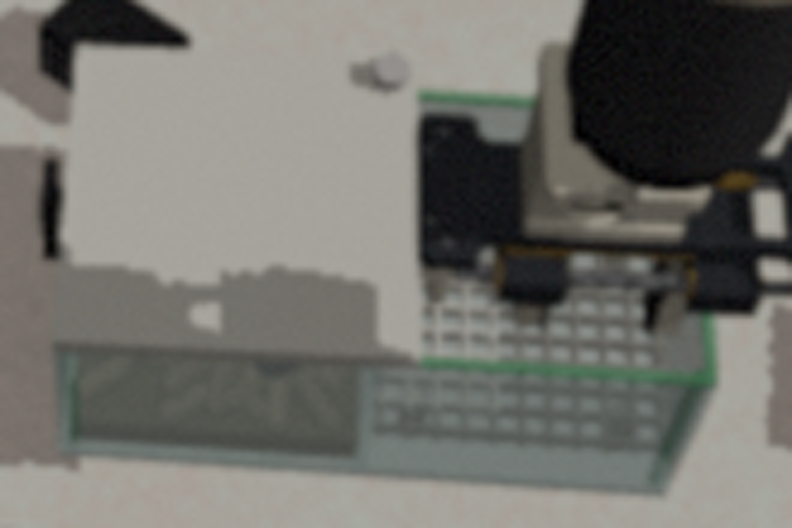

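View pics/m7.png

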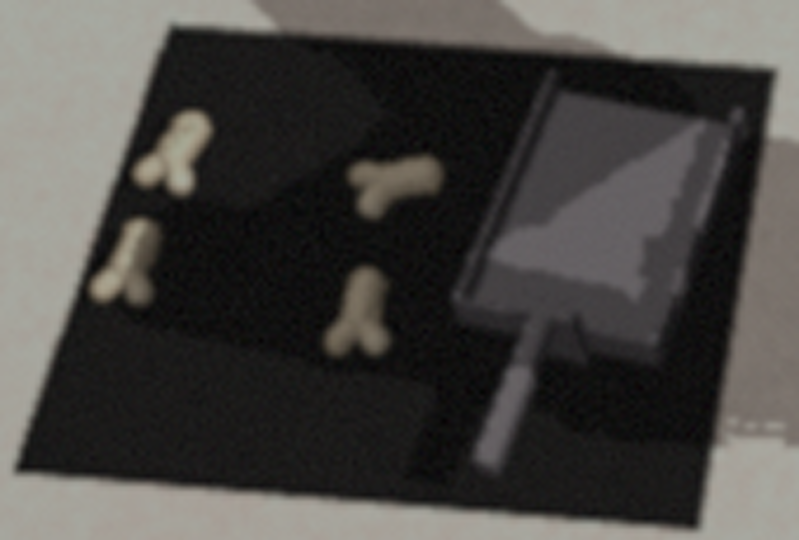

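Cover lies square over the pump chamber, touching the left clip at crop (52,210). The mat crop shows four Y corals and the tray's handle end at (487,470). Now I'll measure the tray and coral axes.

```bash
cat > cor.py <<'E'
from h import *
np.set_printoptions(suppress=True,precision=3)
def corals(s,obs=None,z=.013):
    out=[]
    for r in silhouettes(s,"coral1"):
        ys,xs=np.nonzero(r["mask"])
        if len(xs)>600 and obs is None: continue
        P=back(s,np.c_[xs,ys],z,obs)[:,:2]; c=P.mean(0); w,V=np.linalg.eigh(np.cov((P-c).T)); d=V[:,1]
        t=(P-c)@d; n=(P-c)@V[:,0]
        if np.abs(n[t>np.percentile(t,75)]).mean()<np.abs(n[t<np.percentile(t,25)]).mean(): d=-d
        out.append((round(r["confidence"],2),np.round(c,3),"axis deg",round(np.degrees(np.arctan2(d[1],d[0]))),"len",np.round(np.ptp(t),3), len(xs)))
    return out
if __name__=="__main__":
    s,_=shot("scene")
    for k in corals(s): print(*k)
    s2,_=shot("side")
    for k in corals(s2): print(*k)
    f=lambda l:np.array(l)/4.7+[75,155]
    print("walltops",back(s,f([(552,72),(460,297),(740,112),(660,360)]),.03)[:,:2])
    print("handle",back(s,f([(487,468),(520,365)]),.056)[:,:2])
    for ss in (s,s2):
        r=silhouettes(ss,"tray")
        for q in r:
            ys,xs=np.nonzero(q["mask"]); print(q["confidence"],q["bbox"],len(xs))
    a=cv2.cvtColor(s2["image"],cv2.COLOR_RGB2BGR)[240:419,220:440]
    cv2.imwrite("pics/m8.png",cv2.resize(a,None,fx=3.3,fy=3.3,interpolation=cv2.INTER_CUBIC))
E
python3 cor.py
```

```text
0.7 [ 0.476 -0.264] axis deg -73 len 0.055 142
0.63 [ 0.576 -0.264] axis deg 6 len 0.058 171
0.54 [ 0.548 -0.417] axis deg -1 len 0.056 170
0.82 [ 0.466 -0.411] axis deg -23 len 0.058 359
0.81 [ 0.574 -0.264] axis deg -3 len 0.058 218
0.73 [ 0.479 -0.263] axis deg -73 len 0.06 293
0.51 [ 0.551 -0.418] axis deg -13 len 0.06 332
walltops [[ 0.397 -0.17 ]
 [ 0.57  -0.199]
 [ 0.421 -0.043]
 [ 0.606 -0.069]]
handle [[ 0.696 -0.154]
 [ 0.628 -0.147]]
0.96 [172.8, 171.7, 60.5, 88.0] 2665
0.2 [264.1, 164.0, 139.5, 94.8] 4496
0.65 [248.5, 265.8, 109.7, 53.5] 3656
```

View pics/m8.png

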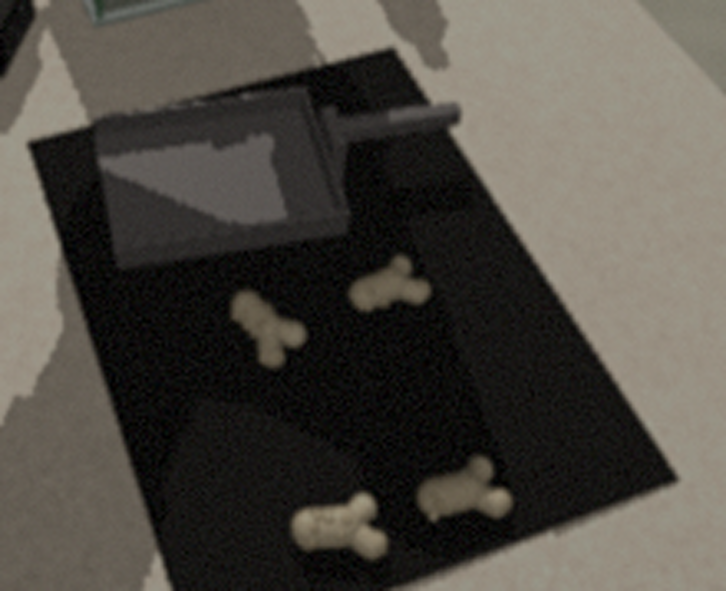

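```bash
python3 -m pendant '[[[-1,0,-4,0,0,0,0.6],[-1,0,-4.1,0,0,0,0.6],[-1,0,-4.1,0,0,0,0.6],[-1,0,-4.1,0,0,0,0.6],[-1,0,-4.1,0,0,0,0.6],[-1,0,-4.1,0,0,0,0.6],[-1,0,-4.1,0,0,0,0.6],[-1,0,-4.1,0,0,0,0.6],[-1,0,-4.1,0,0,0,0.6],[-1,0,-4.1,0,0,0,0.6],[-0.5,0,-4.1,0,0,0,0.6],[0,0,-4.1,0,0,0,0.6]]]'; python3 -m pendant '[[[0,0,-4.1,0,0,0,0.6],[0,0,-4.1,0,0,0,0.6],[0,0,-3.9,0,-2,0,0.6],[0,0,0,0,0,0,0.6],[0,0,0,0,0,0,0.6]]]';python3 - <<'E'
from cor import *
s,o=shot("wrist","w9")
print(o["tool_pos"],o["orientation"],o["joint_pos"],o["opening"],o["clock"])
for k in corals(s,o): print(*k)
for r in silhouettes(s,"coral1"):print(r["bbox"])
E
```

```text
clock: 9.52
tool_pos: [0.5687, -0.146, 0.2599]
orientation: [-90.0, -0.1, 0.1]
force: [0.9, 0.2, -1.3]
opening: 0.0525
clock: 9.93
tool_pos: [0.5696, -0.2674, 0.2584]
orientation: [-90.0, 0.0, 1.9]
force: [0.6, 0.8, -0.1]
opening: 0.0526
[ 0.57  -0.267  0.258] [-89.992   0.033   1.871] [ -7.401  15.267  -2.664  -0.003 -72.103 -80.727] 0.05261873168741771 9.9333
0.89 [ 0.464 -0.411] axis deg -16 len 0.059 975
0.89 [ 0.548 -0.418] axis deg -5 len 0.057 789
0.86 [ 0.576 -0.265] axis deg -2 len 0.058 748
0.71 [ 0.477 -0.263] axis deg -74 len 0.058 890
[145.6, 69.3, 34.0, 46.8]
[151.1, 138.8, 27.3, 39.6]
[262.4, 158.8, 25.8, 45.6]
[257.2, 91.7, 45.6, 36.1]
```

View pics/w9.png

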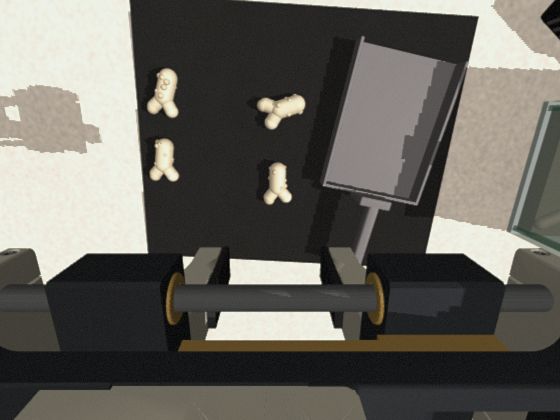

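Wrist view clearly shows the four corals at (163,92), (164,160), (277,183) and (281,110), plus the tray. The poses agree with the scene camera.

```bash
python3 - <<'E'
from cor import *
o=ctrl.get_obs(); s=snapshot("wrist")
P=back(s,[(363,38),(324,185),(467,65),(417,205)],.03,o)[:,:2]; print(P,P.mean(0))
for a,b in((0,1),(2,3)): d=P[a]-P[b]; print(np.linalg.norm(d),np.degrees(np.arctan2(d[1],d[0])))
d=P[2]-P[0];print(np.linalg.norm(d),np.degrees(np.arctan2(d[1],d[0])))
E
python3 -m pendant '[[[-0.4,3,0.2,0,4,0,0.6],[0,4,0,0,0,0,0.6],[0,4,0,0,0,0,0.6],[0,4,0,0,0,0,0.6],[0,4,0,0,0,0,0.6],[0,3,0,0,0,0,0.6],[0,1.5,0,0,0,0,0.6],[0,0.8,0,0,0,0,0.6],[0,0.4,0,0,0,0,0.6],[0,0,0,0,0,0,0.6]]]'
```

```text
[[ 0.398 -0.169]
 [ 0.572 -0.199]
 [ 0.421 -0.043]
 [ 0.594 -0.072]] [ 0.496 -0.121]
0.17634384604749045 170.1785977254536
0.17520722701186794 170.62900466871523
0.12824718199445007 79.3950199784655
clock: 10.97
tool_pos: [0.5668, -0.2625, 0.012]
orientation: [-90.0, -0.0, -1.8]
force: [-0.9, -0.0, 0.3]
opening: 0.0523
```

```bash
python3 -m pendant '[[[0,0.4,-0.2,0,0,0,0.6],[0,0,0,0,0,0,0],[0,0,0,0,0,0,0],[0,0,0,0,0,0,0],[0,0,0,0,0,0,0],[0,0,0,0,0,0,0],[0,-3,0,0,0,0,0],[0,-4,0,0,0,0,0],[0,-3,0,0,0,0,0]]]'
python3 - <<'E'
from cor import *
s,o=shot("side","d10");print(o["opening"],o["tool_pos"])
a=cv2.imread("pics/d10.png")[220:419,220:440];cv2.imwrite("pics/d10.png",cv2.resize(a,None,fx=3,fy=3))
u=np.array([.986,-.167]);n=np.array([.167,.986]);c=np.array([.496,-.121])
for i,(a,b) in enumerate([(.04,.014),(.01,-.014),(-.02,.014),(-.05,-.014)]): print(i,c+a*u+b*n)
E
```

```text
clock: 11.72
tool_pos: [0.5662, -0.2655, 0.1099]
orientation: [-90.0, 0.0, -1.9]
force: [0.6, -0.9, -0.0]
opening: 0.0213
0.021307148614362288 [ 0.566 -0.265  0.11 ]
0 [ 0.538 -0.114]
1 [ 0.504 -0.136]
2 [ 0.479 -0.104]
3 [ 0.444 -0.126]
```

View pics/d10.png

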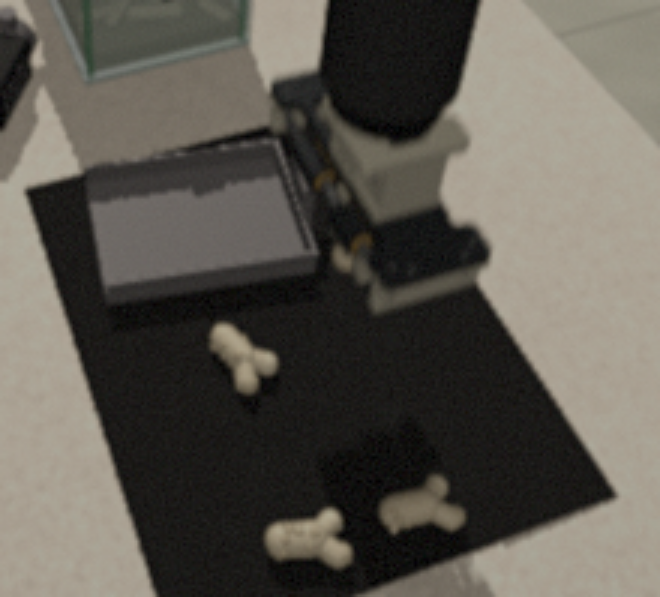

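```bash
python3 -m pendant '[[[-0.8,0,3.7,0,0,0,0],[-0.8,0,3.7,0,0,0,0],[-0.8,0,3.8,0,0,0,0],[-0.8,0,3.8,0,0,0,0],[0,0,0,0,-6.9,0,0],[0,0,0,0,-6.9,0,0],[0,0,0,0,-6.9,0,0],[0,0,0,0,-6.9,0,0],[0,0,0,0,-6.9,0,0],[0,0,0,0,-6.9,0,0],[0,0,0,0,-6.9,0,0],[0,0,0,0,-6.9,0,0]]]'
python3 -m pendant '[[[0,0,0,0,-6.9,0,0],[0,0,0,0,-6.9,0,0],[0,0,0,0,-6.9,0,0],[0,0,0,0,-6.5,0,0],[0,3,0,0,0,0,0],[0,3,0,0,0,0,0],[0,1,0,0,0,0,0],[0,0,0,0,0,0,0]]]'
```

```text
clock: 12.77
tool_pos: [0.539, -0.1142, 0.1079]
orientation: [-90.0, -0.0, 53.6]
force: [1.0, 0.7, -0.8]
opening: 0.0211
clock: 13.43
tool_pos: [0.537, -0.1145, 0.0354]
orientation: [-89.7, 0.1, 80.5]
force: [0.5, 0.5, -0.8]
opening: 0.0214
```

```bash
python3 -m pendant '[[[0,1.5,0,0,0,0,0],[0,0.5,0,0,0,0,0],[0,0,0,0,0,0,0],[0,0,0,0,0,0,0.45],[0,0,0,0,0,0,0.45],[0,0,0,0,0,0,0.45],[0,-2,0,0,0,0,0.45],[0,-4,0,0,0,0,0.45],[0,-3,0,0,0,0,0.5],[-3.7,0,1,0,0,0,0.6],[-3.7,0,1,0,0,0,0.6],[-3.7,0,1,0,0,0,0.6]]]'
python3 -m pendant '[[[-3.7,0,0.9,0,0,0,0.6],[0,0,0,0,-6.5,0,0.6],[0,0,0,0,-6.5,0,0.6],[0,0,0,0,-6.5,0,0.6],[0,0,0,0,-6,0,0.6],[0,0,0,0,0,0,0.6]]]'
python3 - <<'E'
from cor import *
s,o=shot("scene");s2,_=shot("side","d11")
a=cv2.imread("pics/d11.png")[220:419,220:440];cv2.imwrite("pics/d11.png",cv2.resize(a,None,fx=3,fy=3))
for q in (s,s2):
  for k in corals(q): print(*k)
E
```

```text
clock: 14.43
tool_pos: [0.4913, -0.2193, 0.1094]
orientation: [-90.2, -0.0, 80.6]
force: [0.4, 0.0, -0.4]
opening: 0.0517
clock: 14.93
tool_pos: [0.4763, -0.254, 0.1084]
orientation: [-90.0, 0.0, 106.2]
force: [-0.2, -0.3, -0.3]
opening: 0.0524
0.56 [ 0.547 -0.417] axis deg 0 len 0.059 165
0.51 [ 0.538 -0.102] axis deg 73 len 0.056 144
0.47 [ 0.463 -0.41 ] axis deg -14 len 0.054 128
0.43 [ 0.475 -0.263] axis deg -67 len 0.058 164
0.72 [ 0.478 -0.262] axis deg -76 len 0.056 222
0.68 [ 0.465 -0.41 ] axis deg -23 len 0.056 312
```

View pics/d11.png

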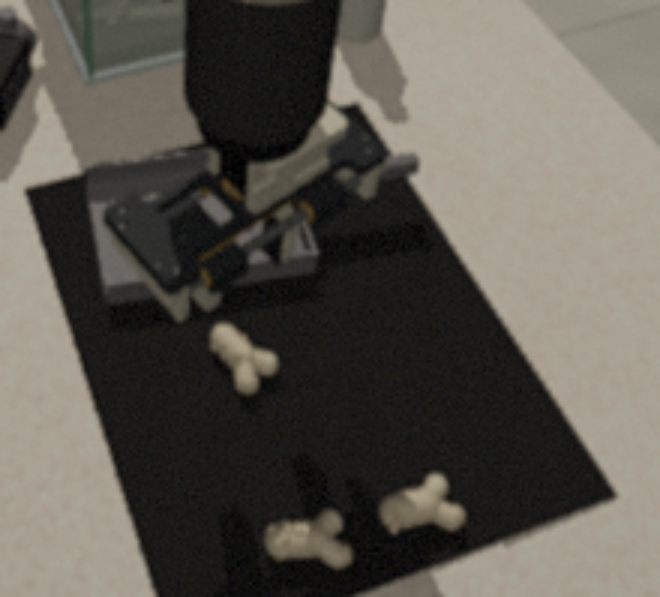

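The scene camera puts the first coral inside the tray at (0.538,-0.102). Next is A.

```bash
python3 -m pendant '[[[0,4,0.2,0,0,0,0.6],[0,4,0,0,0,0,0.6],[0,1.5,0,0,0,0,0.6],[0,0.4,0,0,0,0,0.6],[0,0,0,0,0,0,0],[0,0,0,0,0,0,0],[0,0,0,0,0,0,0],[0,0,0,0,0,0,0],[0,0,0,0,0,0,0],[0,-3,0,0,0,0,0],[0,-4,0,0,0,0,0],[0,-3,0,0,0,0,0]]]'
```

```text
clock: 16.13
tool_pos: [0.4746, -0.2545, 0.1115]
orientation: [-90.0, 0.0, 106.0]
force: [0.5, 0.5, 0.6]
opening: 0.0208
```

```bash
python3 -m pendant '[[[3.5,0,-2,0,0,0,0],[3.5,0,-2,0,0,0,0],[3.5,0,-2,0,0,0,0],[0,0,0,0,6.4,0,0],[0,0,0,0,6.4,0,0],[0,0,0,0,6.4,0,0],[0,0,0,0,6.4,0,0],[0,3.5,0,0,0,0,0],[0,3.5,0,0,0,0,0],[0,2.2,0,0,0,0,0],[0,0.4,0,0,0,0,0],[0,0,0,0,0,0,0]]]'
```

```text
clock: 17.13
tool_pos: [0.5031, -0.1369, 0.013]
orientation: [-90.0, 0.0, 80.4]
force: [0.2, -0.7, 0.8]
opening: 0.021
```

```bash
python3 -m pendant '[[[0,0,0,0,0,0,0.45],[0,0,0,0,0,0,0.45],[0,0,0,0,0,0,0.45],[0,-2,0,0,0,0,0.45],[0,-4,0,0,0,0,0.45],[0,-4,0,0,0,0,0.6],[-3.9,0,-1.1,0,0,0,0.6],[-3.9,0,-1.1,0,0,0,0.6],[-3.9,0,-1.2,0,0,0,0.6],[-3.9,0,-1.2,0,0,0,0.6],[-3.8,0,-1.2,0,0,0,0.6],[-3.8,0,-1.2,0,0,0,0.6]]]'
python3 -m pendant '[[[-3.8,0,-1.1,0,7,0,0.6],[0,0,0,0,7,0,0.6],[0,0,0,0,7,0,0.6],[0,0,0,0,7,0,0.6],[0,0,0,0,7,0,0.6],[0,0,0,0,7,0,0.6],[0,0,0,0,7,0,0.6],[0,0,0,0,7,0,0.6],[0,0,0,0,7,0,0.6],[0,0,0,0,7,0,0.6],[0,0,0,0,7,0,0.6],[0,0,0,0,7,0,0.6]]]'
python3 - <<'E'
from cor import *
s,o=shot("scene","s12");s2,_=shot("side","d12")
a=cv2.imread("pics/d12.png")[220:419,220:440];cv2.imwrite("pics/d12.png",cv2.resize(a,None,fx=3,fy=3))
for q in (s,s2):
  for k in corals(q): print(*k)
E
```

```text
clock: 18.13
tool_pos: [0.5334, -0.3793, 0.1133]
orientation: [-90.0, 0.0, 80.4]
force: [2.3, 1.0, 0.3]
opening: 0.0526
clock: 19.13
tool_pos: [0.5379, -0.4166, 0.1131]
orientation: [-90.0, -0.0, -4.0]
force: [0.5, -0.1, -0.4]
opening: 0.0525
0.69 [ 0.538 -0.102] axis deg 90 len 0.056 174
0.51 [ 0.548 -0.417] axis deg -1 len 0.059 158
0.39 [ 0.465 -0.405] axis deg -10 len 0.055 76
0.73 [ 0.466 -0.411] axis deg -23 len 0.06 376
0.72 [ 0.546 -0.417] axis deg -13 len 0.048 213
0.67 [ 0.545 -0.098] axis deg 86 len 0.054 124
0.67 [ 0.504 -0.145] axis deg -99 len 0.059 186
```

View pics/d12.png

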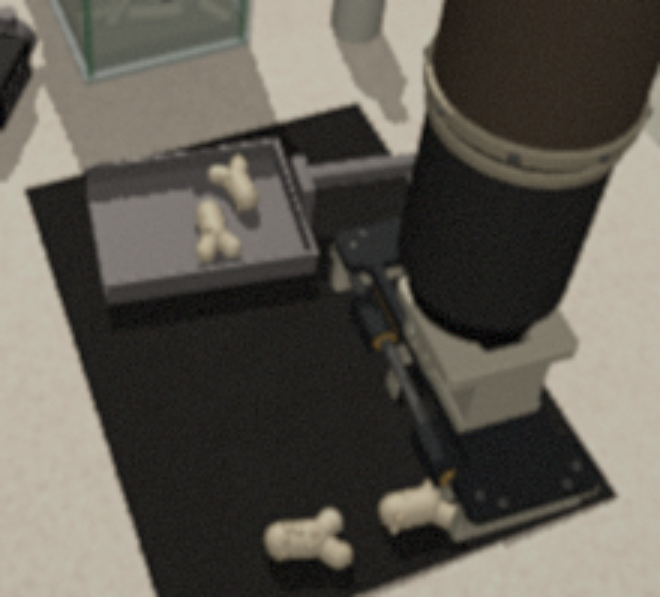

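Crop shows two corals in the tray, at (235,185) and (215,235), and two on the mat. Now pick D.

```bash
python3 -m pendant '[[[0,4,0,0,2,0,0.6],[0,4,0,0,0,0,0.6],[0,2,0,0,0,0,0.6],[0,0.4,0,0,0,0,0.6],[0,0,0,0,0,0,0],[0,0,0,0,0,0,0],[0,0,0,0,0,0,0],[0,0,0,0,0,0,0],[0,0,0,0,0,0,0],[0,-3,0,0,0,0,0],[0,-4,0,0,0,0,0],[0,-3.5,0,0,0,0,0]]]'
```

```text
clock: 20.33
tool_pos: [0.5377, -0.4166, 0.1158]
orientation: [-90.0, 0.0, -5.6]
force: [1.1, -0.1, 0.1]
opening: 0.0207
```

```bash
python3 -m pendant '[[[-1.1,0,3.8,0,0,0,0],[-1.1,0,3.8,0,0,0,0],[-1.1,0,3.8,0,0,0,0],[-1.1,0,3.8,0,0,0,0],[-1.1,0,3.8,0,0,0,0],[-1.1,0,3.8,0,0,0,0],[-1.1,0,3.8,0,0,0,0],[-1.2,0,3.9,0,0,0,0],[0,0,0,0,-7,0,0],[0,0,0,0,-7,0,0],[0,0,0,0,-7,0,0],[0,0,0,0,-7,0,0]]]'
python3 -m pendant '[[[0,0,0,0,-7,0,0],[0,0,0,0,-7,0,0],[0,0,0,0,-7,0,0],[0,0,0,0,-7,0,0],[0,0,0,0,-7,0,0],[0,0,0,0,-7,0,0],[0,0,0,0,-7,0,0],[0,0,0,0,-7,0,0],[0,3,0,0,-2,0,0],[0,3,0,0,0,0,0],[0,2,0,0,0,0,0],[0,0,0,0,0,0,0]]]'
```

```text
clock: 21.33
tool_pos: [0.4794, -0.1037, 0.1148]
orientation: [-90.0, -0.1, 22.8]
force: [-0.1, -0.6, -0.2]
opening: 0.0204
clock: 22.33
tool_pos: [0.4766, -0.1046, 0.0311]
orientation: [-89.7, 0.1, 80.4]
force: [-0.5, -1.1, -1.7]
opening: 0.0205
```

```bash
python3 -m pendant '[[[0,1.3,0,0,0,0,0],[0,0.4,0,0,0,0,0],[0,0,0,0,0,0,0.45],[0,0,0,0,0,0,0.45],[0,0,0,0,0,0,0.45],[0,-2,0,0,0,0,0.45],[0,-4,0,0,0,0,0.45],[0,-4,0,0,0,0,0.6],[-3.8,0,-0.4,0,0,0,0.6],[-3.8,0,-0.4,0,0,0,0.6],[-3.8,0,-0.4,0,0,0,0.6],[-3.8,0,-0.4,0,0,0,0.6]]]'
python3 -m pendant '[[[-3.8,0,-0.3,0,0,0,0.6],[-3.8,0,-0.3,0,0,0,0.6],[-3.8,0,-0.3,0,0,0,0.6],[-3.7,0,-0.3,0,0,0,0.6],[0,0,0,0,-7,0,0.6],[0,0,0,0,-7,0,0.6],[0,0,0,0,-7,0,0.6],[0,0,0,0,-7,0,0.6],[0,0,0,0,-7,0,0.6],[0,0,0,0,-7,0,0.6],[0,0,0,0,-7,0,0.6],[0,0,0,0,-7,0,0.6]]]'
python3 -m pendant '[[[0,0,0,0,-7,0,0.6],[0,0,0,0,-7,0,0.6],[0,0,0,0,-7,0,0.6],[0,0,0,0,-4.6,0,0.6],[0,0,0,0,0,0,0.6]]]'
python3 - <<'E'
from cor import *
s,o=shot("scene","s13");s2,_=shot("side","d13")
a=cv2.imread("pics/d13.png")[220:419,220:440];cv2.imwrite("pics/d13.png",cv2.resize(a,None,fx=3,fy=3))
for q in (s,s2):
  for k in corals(q): print(*k)
E
```

```text
clock: 23.33
tool_pos: [0.4697, -0.2582, 0.1184]
orientation: [-90.1, -0.0, 80.5]
force: [0.9, 0.1, -0.0]
opening: 0.0524
clock: 24.33
tool_pos: [0.4561, -0.4078, 0.1177]
orientation: [-90.0, 0.0, 136.7]
force: [-0.6, -0.7, 0.3]
opening: 0.0526
clock: 24.75
tool_pos: [0.4562, -0.4078, 0.1176]
orientation: [-90.0, 0.0, 162.2]
force: [0.2, 0.7, -1.0]
opening: 0.0525
0.68 [ 0.539 -0.103] axis deg 86 len 0.052 140
0.44 [ 0.479 -0.097] axis deg 79 len 0.054 127
0.43 [ 0.463 -0.41 ] axis deg -14 len 0.052 115
0.75 [ 0.483 -0.087] axis deg 83 len 0.054 160
0.51 [ 0.504 -0.148] axis deg -107 len 0.064 196
0.49 [ 0.545 -0.099] axis deg 89 len 0.061 178
```

View pics/d13.png

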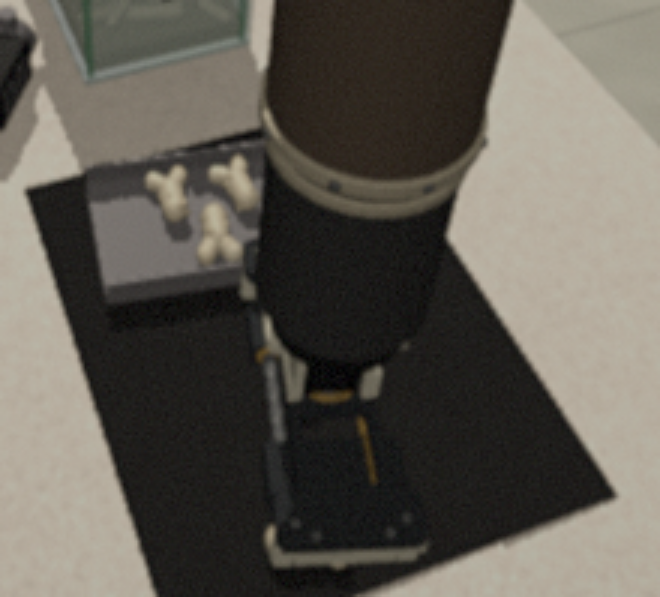

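Three corals are in the tray as planned. Now the last one.

```bash
python3 -m pendant '[[[0,4,0,0,0,0,0.6],[0,4,0,0,0,0,0.6],[0,2.4,0,0,0,0,0.6],[0,0.5,0,0,0,0,0.6],[0,0,0,0,0,0,0],[0,0,0,0,0,0,0],[0,0,0,0,0,0,0],[0,0,0,0,0,0,0],[0,0,0,0,0,0,0],[0,-3,0,0,0,0,0],[0,-4,0,0,0,0,0],[0,-3.5,0,0,0,0,0]]]'
```

```text
clock: 25.95
tool_pos: [0.4559, -0.4078, 0.1145]
orientation: [-90.0, -0.0, 162.0]
force: [1.5, -1.0, -0.6]
opening: 0.0205
```

```bash
python3 -m pendant '[[[1.4,0,-3.8,0,0,0,0],[1.4,0,-3.8,0,0,0,0],[1.4,0,-3.8,0,0,0,0],[1.4,0,-3.8,0,0,0,0],[1.4,0,-3.8,0,0,0,0],[1.4,0,-3.8,0,0,0,0],[1.3,0,-3.7,0,0,0,0],[0,0,0,0,7,0,0],[0,0,0,0,7,0,0],[0,0,0,0,7,0,0],[0,0,0,0,7,0,0],[0,0,0,0,7,0,0]]]'
python3 -m pendant '[[[0,0,0,0,7,0,0],[0,0,0,0,7,0,0],[0,0,0,0,7,0,0],[0,0,0,0,7,0,0],[0,0,0,0,7,0,0],[0,0,0,0,7,0,0],[0,3,0,0,4.6,0,0],[0,3,0,0,0,0,0],[0,2,0,0,0,0,0],[0,0,0,0,0,0,0]]]'
```

```text
clock: 26.95
tool_pos: [0.4461, -0.1254, 0.1135]
orientation: [-90.1, 0.0, 126.7]
force: [-0.6, -0.3, -0.5]
opening: 0.0207
clock: 27.78
tool_pos: [0.4432, -0.126, 0.03]
orientation: [-89.7, 0.1, 80.3]
force: [-1.4, 0.3, -0.2]
opening: 0.0206
```

```bash
python3 -m pendant '[[[0,1.2,0,0,0,0,0],[0,0.4,0,0,0,0,0],[0,0,0,0,0,0,0.45],[0,0,0,0,0,0,0.45],[0,0,0,0,0,0,0.45],[0,-2,0,0,0,0,0.45],[0,-4,0,0,0,0,0.45],[0,-4,0,0,0,0,0.6],[0,-4,-3,0,7,0,0.6],[0,-3,-4,0,7,0,0.6],[0,0,-3.5,0,7,0,0.6],[0,0,-3,0,7,0,0.6]]]'
python3 -m pendant '[[[0,0,0,0,7,0,0.6],[0,0,0,0,7,0,0.6],[0,0,0,0,7,0,0.6],[0,0,0,0,7,0,0.6],[0,0,0,0,7,0,0.6],[0,0,0,0,7,0,0.6],[0,0,0,0,7,0,0.6],[0,0,0,0,7,0,0.6],[0,0,0,0,6,0,0.6],[0,0,0,0,0,0,0.6]]]'
python3 - <<'E'
from cor import *
s,o=shot("wrist","w14");s2,_=shot("side","d14")
print(o["tool_pos"],o["orientation"],o["joint_pos"])
for k in corals(s,o): print(*k)
for k in corals(s2): print(*k)
E
```

```text
clock: 28.78
tool_pos: [0.5636, -0.1691, 0.1789]
orientation: [-90.3, -0.2, 52.1]
force: [-0.1, 0.9, 0.3]
opening: 0.0523
clock: 29.62
tool_pos: [0.5603, -0.1688, 0.1759]
orientation: [-90.0, -0.0, -9.9]
force: [-0.7, 0.6, 0.6]
opening: 0.0525
[ 0.56  -0.169  0.176] [-89.99   -0.039  -9.878] [   2.368   14.314  -15.108   -0.002  -60.538 -102.246]
0.92 [ 0.543 -0.1  ] axis deg 92 len 0.058 1242
0.85 [ 0.443 -0.136] axis deg -100 len 0.058 1478
0.83 [ 0.502 -0.151] axis deg -108 len 0.059 1325
0.65 [ 0.483 -0.09 ] axis deg 92 len 0.059 1434
0.54 [ 0.445 -0.135] axis deg -102 len 0.06 190
0.47 [ 0.484 -0.088] axis deg 92 len 0.057 167
0.46 [ 0.545 -0.098] axis deg 87 len 0.064 191
```

View pics/w14.png

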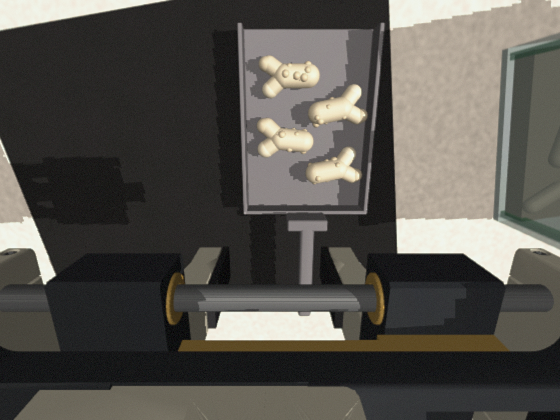

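View pics/d14.png

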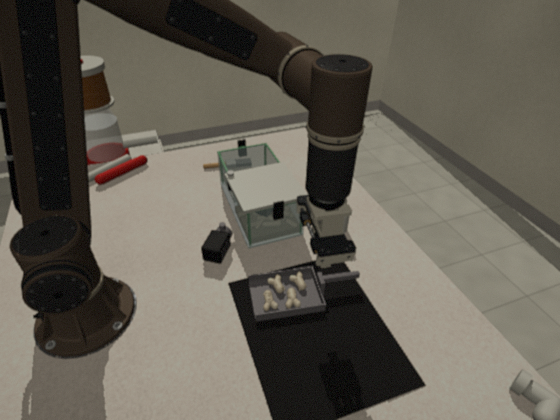

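Wrist view shows all four corals in the tray at (290,75), (337,103), (287,138) and (333,168), and the mat is otherwise empty. Handle bar runs along column ~307, rows 230 to 315.

```bash
python3 - <<'E'
from cor import *
o=ctrl.get_obs(); s=snapshot("wrist")
P=back(s,[(240,25),(247,213),(382,25),(368,213)],.03,o)[:,:2]; print(P,P.mean(0))
for a,b in((0,1),(2,3)): d=P[a]-P[b]; print(np.linalg.norm(d),np.degrees(np.arctan2(d[1],d[0])))
H=back(s,[(309.5,240),(306,312)],.056,o)[:,:2]; print(H,np.degrees(np.arctan2(*(H[0]-H[1])[::-1])))
a=cv2.imread("pics/w14.png")[190:330,200:400];cv2.imwrite("pics/w14b.png",cv2.resize(a,None,fx=4,fy=4))
E
```

```text
[[ 0.398 -0.173]
 [ 0.572 -0.201]
 [ 0.418 -0.048]
 [ 0.593 -0.073]] [ 0.495 -0.124]
0.17606206590067974 171.086296812952
0.17606793455933906 171.79483447589197
[[ 0.602 -0.14 ]
 [ 0.685 -0.155]] 169.98831572730194
```

View pics/w14b.png

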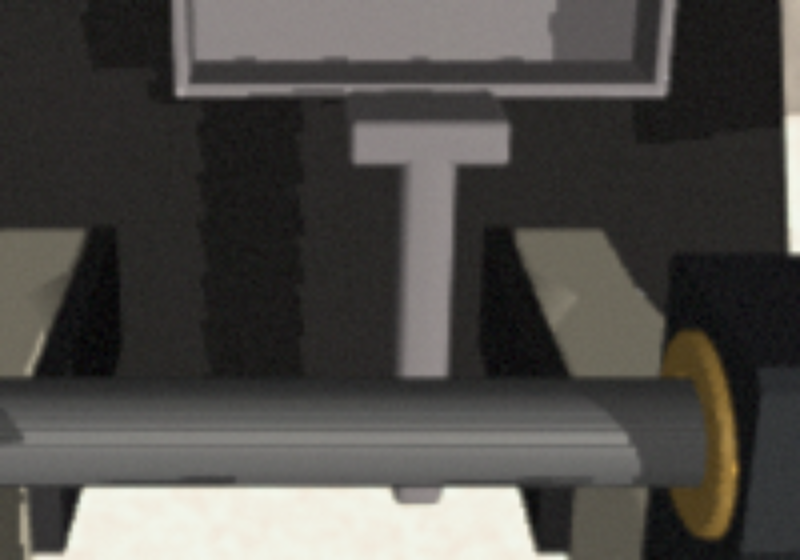

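```bash
python3 -m pendant '[[[2.4,0,1.8,0,-0.3,0,0.6],[2.3,0,1.7,0,0,0,0.6],[0,0,0,0,0,0,0.6],[0,4,0,0,0,0,0.6],[0,4,0,0,0,0,0.6],[0,4,0,0,0,0,0.6],[0,2,0,0,0,0,0.6],[0,0.6,0,0,0,0,0.6],[0,0,0,0,0,0,0.6]]]'
python3 - <<'E'
from cor import *
s,o=shot("wrist","w15");s2,_=shot("side","d15")
a=cv2.imread("pics/d15.png")[220:360,220:400];cv2.imwrite("pics/d15.png",cv2.resize(a,None,fx=4,fy=4))
print(o["tool_pos"])
E
```

```text
clock: 30.62
tool_pos: [0.6114, -0.1421, 0.0274]
orientation: [-90.1, 0.2, -9.2]
force: [-0.6, -0.3, 0.2]
opening: 0.0527
[ 0.611 -0.142  0.027]
```

View pics/w15.png

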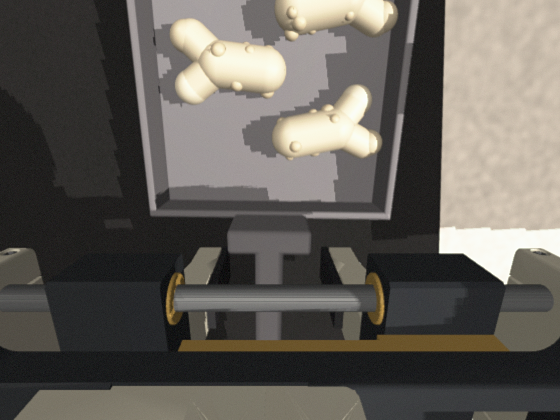

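View pics/d15.png

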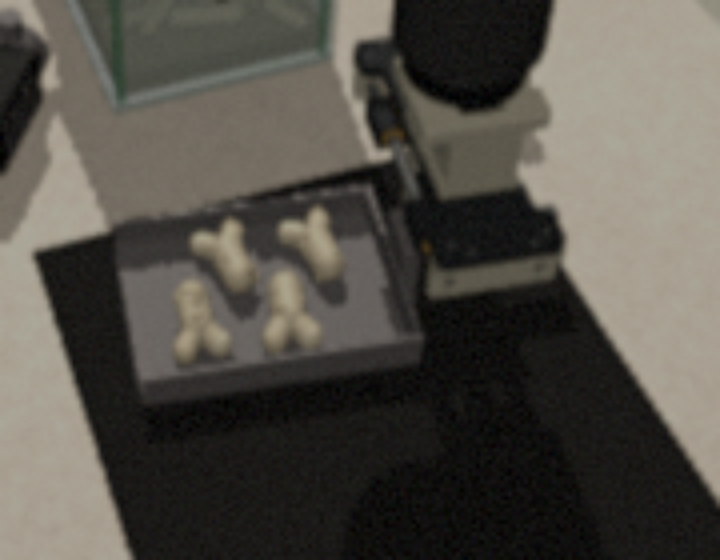

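The bar (column 268) sits between the fingers. I'll grip it and lift slightly to check for droop.

```bash
python3 -m pendant '[[[0,0,0,0,0,0,0],[0,0,0,0,0,0,0],[0,0,0,0,0,0,0],[0,0,0,0,0,0,0],[0,0,0,0,0,0,0],[0,0,0,0,0,0,0],[0,-0.5,0,0,0,0,0],[0,-0.8,0,0,0,0,0],[0,-0.8,0,0,0,0,0],[0,-0.8,0,0,0,0,0],[0,0,0,0,0,0,0],[0,0,0,0,0,0,0]]]'
python3 - <<'E'
from cor import *
s,o=shot("wrist","w16");s2,_=shot("side","d16")
a=cv2.imread("pics/d16.png")[220:360,220:400];cv2.imwrite("pics/d16.png",cv2.resize(a,None,fx=4,fy=4))
print(o["tool_pos"],o["moment"],o["opening"])
E
```

```text
clock: 31.72
tool_pos: [0.6129, -0.1419, 0.0591]
orientation: [-90.0, -0.1, -9.3]
force: [-0.4, 0.4, -3.5]
opening: 0.0139
[ 0.613 -0.142  0.059] [-0.119 -0.371  0.047] 0.013913912221326426
```

View pics/w16.png

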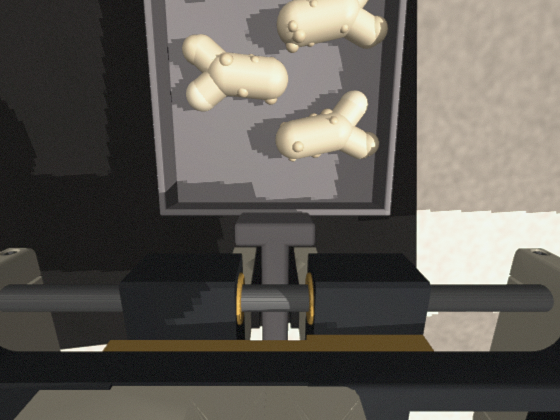

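View pics/d16.png

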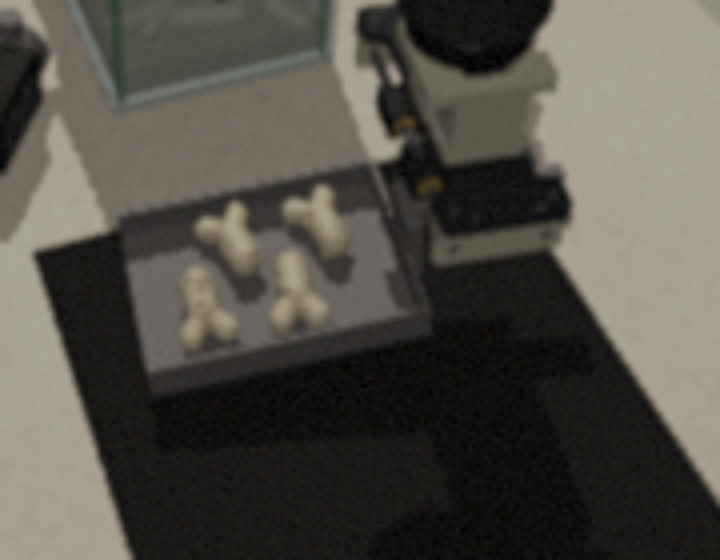

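Tray's lifted but its front droops about 6°. I'll compensate with a front-up turn while lifting and watch for creep.

```bash
python3 -m pendant '[[[0,-1,0,0,0,3,0],[0,-1,0,0,0,3,0],[0,-1,0,0,0,3,0],[0,-2,0,0,0,2,0],[0,-2,0,0,0,0,0],[0,-2,0,0,0,0,0],[0,-2,0,0,0,0,0],[0,-1,0,0,0,0,0],[0,0,0,0,0,0,0]]]'
python3 - <<'E'
from cor import *
s,o=shot("wrist","w17");s2,_=shot("side","d17")
a=cv2.imread("pics/d17.png")[160:340,200:420];cv2.imwrite("pics/d17.png",cv2.resize(a,None,fx=3,fy=3))
print(o["tool_pos"],o["orientation"],o["moment"],o["opening"])
E
```

```text
clock: 32.57
tool_pos: [0.6316, -0.1451, 0.1784]
orientation: [-90.0, 10.8, -9.3]
force: [0.3, 0.0, -4.0]
opening: 0.0138
[ 0.632 -0.145  0.178] [-89.99   10.79   -9.286] [-0.239 -1.434 -0.068] 0.013765506889378762
```

View pics/w17.png

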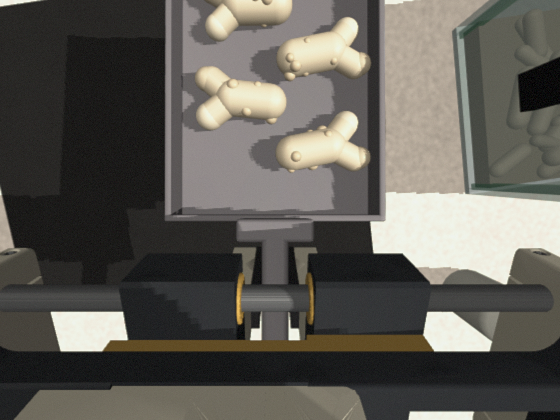

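View pics/d17.png

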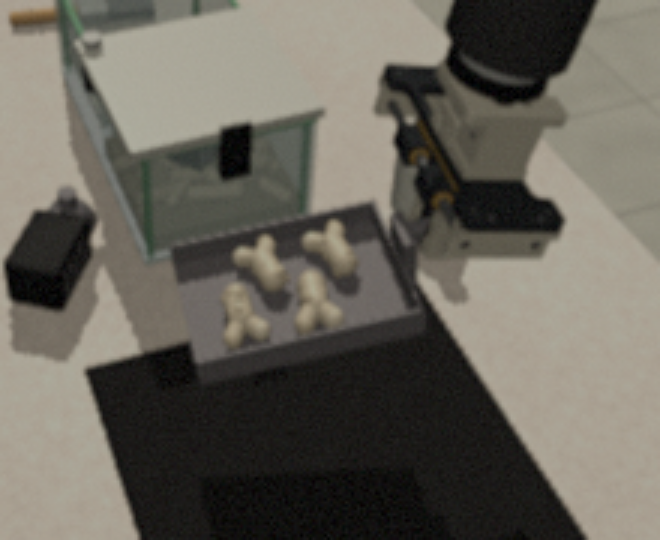

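```bash
cat > droop.py <<'E'
from h import *
s,_=shot("wrist")
K=s["camera_matrix"];M=np.linalg.inv(s["mount"])
def pt(p,dl,gx=-.118):
    p=np.array(p)-[gx,0,.043]; c,sn=np.cos(dl),np.sin(dl)
    x=p[0]*c+p[2]*sn; z=-p[0]*sn+p[2]*c   # front (x+) goes down
    q=np.array([-x,-.0188-z,-p[1],1]); q=(M@q)[:3]; q=K@q; return q[:2]/q[2]
def show():
  for d in range(0,31,3):
    r=[pt((x,y,.026),np.radians(d)) for x,y in((-.09,.066),(-.09,-.066),(0,.066),(0,-.066),(.09,.066),(.09,-.066))]
    print(d,np.round(r).astype(int).tolist())
if __name__=="__main__": show()
E
python3 droop.py
```

```text
0 [[155, 217], [395, 217], [132, 32], [418, 32], [99, -241], [451, -241]]
3 [[156, 217], [393, 218], [138, 38], [411, 38], [114, -206], [436, -206]]
6 [[157, 218], [392, 218], [144, 44], [406, 44], [127, -176], [423, -176]]
9 [[158, 219], [391, 219], [149, 50], [401, 50], [138, -148], [412, -148]]
12 [[159, 221], [390, 221], [154, 57], [396, 57], [148, -124], [402, -124]]
15 [[160, 222], [389, 222], [158, 63], [391, 63], [156, -101], [394, -101]]
18 [[161, 223], [388, 223], [162, 70], [387, 70], [163, -81], [386, -81]]
21 [[162, 225], [387, 225], [166, 77], [383, 77], [170, -62], [380, -62]]
24 [[163, 226], [386, 227], [170, 83], [380, 83], [176, -44], [374, -44]]
27 [[164, 228], [385, 228], [173, 90], [377, 90], [181, -28], [369, -28]]
30 [[165, 230], [385, 230], [176, 97], [374, 97], [185, -12], [365, -12]]
```

```bash
cat > edge.py <<'E'
from h import *
from droop import pt
from scipy.optimize import minimize_scalar
# estimate droop from the tray's wall-top side edges in wrist image
import sys
def est(save):
    s,o=shot("wrist",save)
    g=cv2.GaussianBlur(cv2.cvtColor(s["image"],cv2.COLOR_RGB2GRAY),(0,0),1.5).astype(float)
    gx=np.abs(cv2.Sobel(g,cv2.CV_64F,1,0))
    best=[]
    for d in np.arange(-4,40,.5):
        sc=0
        for sg in(1,-1):
            for x in np.linspace(-.085,.08,60):
                u,v=pt((x,sg*.066,.026),np.radians(d))
                if 0<=v<208:
                    uu=np.clip(np.arange(int(u)-2,int(u)+3),0,559); sc+=gx[int(v),uu].max()
        n=sum(0<=pt((x,.066,.026),np.radians(d))[1]<208 for x in np.linspace(-.085,.08,60))
        best.append((sc/max(n,1),d))
    best.sort(reverse=True); print("droop",best[:4],"tool",np.round(o["orientation"],1),np.round(o["tool_pos"],4),"M",np.round(o["moment"],2),o["clock"])
if __name__=="__main__": est(sys.argv[1])
E
python3 edge.py w18; python3 -m pendant '[[[0,0,0,0,0,0,0],[0,0,0,0,0,0,0],[0,0,0,0,0,0,0],[0,0,0,0,0,0,0],[0,0,0,0,0,0,0],[0,0,0,0,0,0,0]]]'; python3 edge.py w19
```

```text
droop [(np.float64(320.4468085106383), np.float64(22.0)), (np.float64(320.17021276595744), np.float64(21.5)), (np.float64(314.4791666666667), np.float64(22.5)), (np.float64(310.7173913043478), np.float64(21.0))] tool [-90.   11.2  -9.3] [ 0.6291 -0.1446  0.1748] M [-0.28 -1.23  0.01] 32.7667
clock: 33.32
tool_pos: [0.6303, -0.1448, 0.1765]
orientation: [-90.0, 11.0, -9.3]
force: [-0.5, -0.5, -3.2]
opening: 0.014
droop [(np.float64(320.59574468085106), np.float64(21.5)), (np.float64(319.78723404255317), np.float64(22.0)), (np.float64(313.75), np.float64(22.5)), (np.float64(310.8478260869565), np.float64(21.0))] tool [-90.   11.   -9.3] [ 0.6302 -0.1449  0.1766] M [-0.29 -1.23  0.09] 33.3667
```

View pics/w19.png

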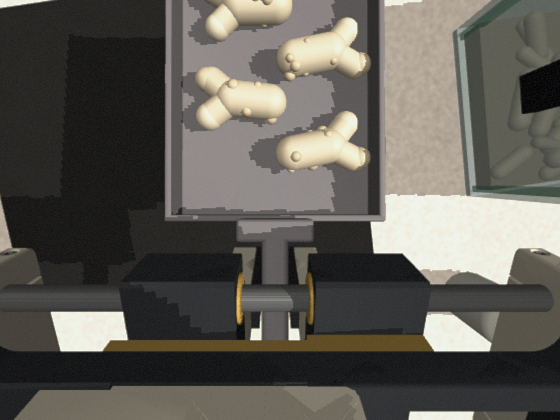

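```bash
python3 -m pendant '[[[0,-0.3,0,0,0,1,0],[0,-0.6,0,0,0,1.5,0],[0,-0.9,0,0,0,1.5,0],[0,-1.2,0,0,0,1.5,0],[0,-1.3,0,0,0,1.5,0],[0,-1.3,0,0,0,1,0],[0,-1.3,0,0,0,0,0],[0,-1.2,0,0,0,0,0],[0,-0.9,0,0,0,0,0],[0,-0.6,0,0,0,0,0],[0,-0.3,0,0,0,0,0],[0,0,0,0,0,0,0]]]'; python3 edge.py w20; python3 - <<'E'
from h import *
s,o=shot("side","d20")
a=cv2.imread("pics/d20.png")[120:320,200:420];cv2.imwrite("pics/d20.png",cv2.resize(a,None,fx=3,fy=3))
E
```

```text
clock: 34.42
tool_pos: [0.6588, -0.1495, 0.2716]
orientation: [-90.0, 19.0, -9.3]
force: [-0.8, 0.2, -3.6]
opening: 0.0139
droop [(np.float64(292.6666666666667), np.float64(22.5)), (np.float64(292.06382978723406), np.float64(22.0)), (np.float64(291.375), np.float64(23.5)), (np.float64(291.1224489795918), np.float64(24.0))] tool [-90.   19.   -9.3] [ 0.6585 -0.1494  0.271 ] M [-0.35 -1.89 -0.02] 34.4667
```

View pics/d20.png

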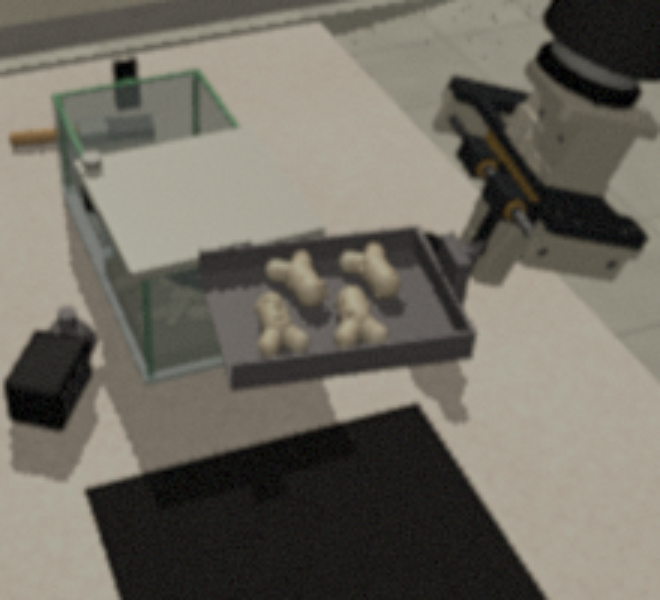

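```bash
python3 -m pendant '[[[-0.1,0.03,0.5,0,0,0,0],[-0.2,0.07,1,0,0,0,0],[-0.25,0.08,1.5,0,0,0,0],[-0.25,0.08,2,0,0,0,0],[-0.25,0.08,2.5,0,0,0,0],[-0.25,0.08,2.5,0,0,0,0],[-0.25,0.08,2.5,0,0,0,0],[-0.25,0.08,2.5,0,0,0,0],[-0.25,0.08,2.5,0,0,0,0],[-0.25,0.08,2.5,0,0,0,0],[-0.25,0.08,2.5,0,0,0,0],[-0.25,0.08,2.5,0,0,0,0]]]';python3 -m pendant '[[[-0.25,0.08,2.5,0,0,0,0],[-0.25,0.08,2.5,0,0,0,0],[-0.25,0.08,2.5,0,0,0,0],[-0.25,0.08,2.5,0,0,0,0],[-0.25,0.08,2.5,0,0,0,0],[-0.25,0.08,2.5,0,0,0,0],[-0.25,0.08,2.5,0,0,0,0],[-0.25,0.08,2.2,0,0,0,0],[-0.25,0.08,1.7,0,0,0,0],[-0.2,0.06,1.2,0,0,0,0],[-0.1,0.03,0.7,0,0,0,0],[0,0,0.3,0,0,0,0]]]'; python3 edge.py w21; python3 - <<'E'
from h import *
s,o=shot("side","d21");print(o["joint_pos"])
s,o=shot("scene","s21")
a=cv2.imread("pics/d21.png")[60:260,160:380];cv2.imwrite("pics/d21.png",cv2.resize(a,None,fx=3,fy=3))
a=cv2.imread("pics/s21.png")[120:320,230:450];cv2.imwrite("pics/s21.png",cv2.resize(a,None,fx=3,fy=3))
E
```

```text
clock: 35.57
tool_pos: [0.6693, 0.1048, 0.272]
orientation: [-90.0, 19.0, -9.2]
force: [-0.1, 0.1, -3.6]
opening: 0.0138
clock: 36.57
tool_pos: [0.6812, 0.3404, 0.2722]
orientation: [-90.0, 19.0, -9.2]
force: [0.6, -1.0, -3.2]
opening: 0.0131
droop [(np.float64(247.86), np.float64(25.0)), (np.float64(246.64), np.float64(25.5)), (np.float64(246.0204081632653), np.float64(24.5)), (np.float64(240.73469387755102), np.float64(24.0))] tool [-90.   19.   -9.3] [0.6815 0.34   0.2723] M [-0.4  -1.82  0.03] 36.6167
[  34.14607149   39.12227161   40.19508701  -13.37201909 -104.73347662
 -135.30404583]
```

View pics/d21.png

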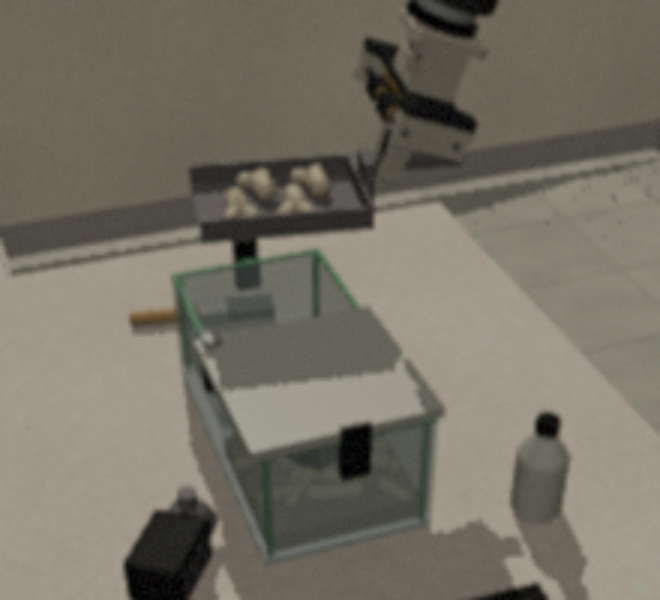

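View pics/s21.png

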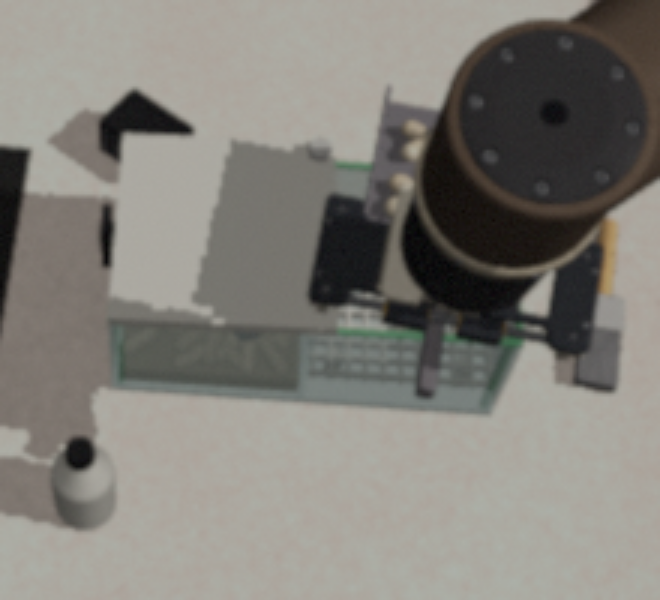

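```bash
python3 -m pendant '[[[0,0,0,-0.3,-0.9,0,0],[0,0,0,-0.5,-1.5,0,0],[0,0,0,-0.6,-1.8,0,0],[0,0,0,-0.6,-1.8,0,0],[0,0,0,-0.6,-1.7,0,0],[0,0,0,-0.4,-1.2,0,0],[0.4,-0.13,0.1,0,0,0,0],[0.8,-0.27,0.1,0,0,0,0],[1.2,-0.4,0.1,0,0,-1,0],[1.2,-0.4,0.1,0,0,-1,0],[0.8,-0.27,0,0,0,-1,0],[0.4,-0.13,0,0,0,-1,0]]]'; python3 edge.py w22;  python3 - <<'E'
from h import *
s,o=shot("side","d22");print(o["joint_pos"])
a=cv2.imread("pics/d22.png")[60:260,160:380];cv2.imwrite("pics/d22.png",cv2.resize(a,None,fx=3,fy=3))
E
```

```text
clock: 37.77
tool_pos: [0.7335, 0.3428, 0.2716]
orientation: [-90.0, 15.0, 0.0]
force: [-0.4, 0.4, -3.6]
opening: 0.0139
droop [(np.float64(287.52), np.float64(25.5)), (np.float64(286.2352941176471), np.float64(26.0)), (np.float64(283.48), np.float64(25.0)), (np.float64(282.5882352941176), np.float64(26.5))] tool [-89.9  14.8   0.1] [0.7334 0.343  0.2723] M [ 0.03 -1.81  0.01] 37.8167
[  34.63151522   43.38531994   47.25553764   -8.8021024  -106.04775884
 -126.08014359]
```

View pics/d22.png

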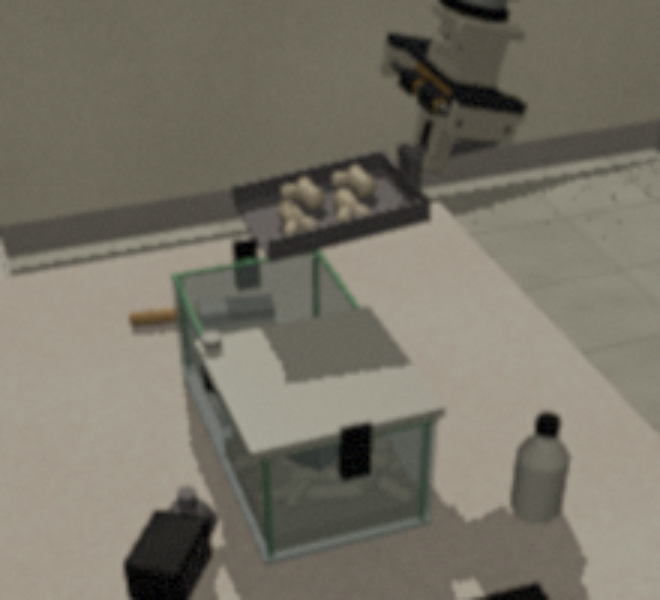

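View pics/w22.png

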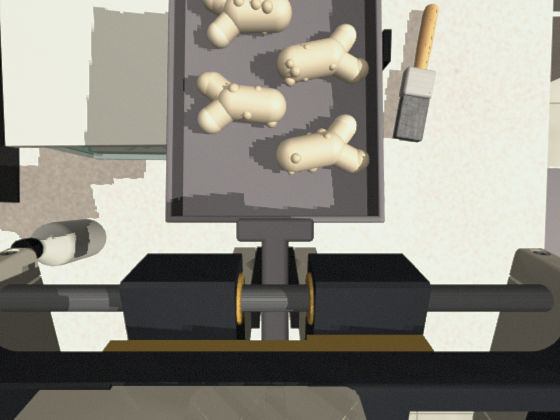

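```bash
python3 -m pendant '[[[0,-0.1,0.1,0,0,-1.5,0],[0,-0.2,0.1,0,0,-2.5,0],[0,-0.3,0,0,0,-3,0],[0,-0.3,0,0,0,-3,0],[0,-0.2,0,0,0,-2,0],[0,0,0,0,0,-1,0],[0,0,0,0,0,0,0]]]'; python3 edge.py w23;  python3 - <<'E'
from h import *
s,o=shot("side","d23");print(o["joint_pos"])
a=cv2.imread("pics/d23.png")[60:260,160:380];cv2.imwrite("pics/d23.png",cv2.resize(a,None,fx=3,fy=3))
E
```

```text
clock: 38.5
tool_pos: [0.7327, 0.3455, 0.2855]
orientation: [-89.9, 1.9, 0.2]
force: [-0.1, 0.1, -2.7]
opening: 0.014
droop [(np.float64(349.4166666666667), np.float64(22.5)), (np.float64(348.531914893617), np.float64(22.0)), (np.float64(347.29787234042556), np.float64(23.0)), (np.float64(346.1063829787234), np.float64(21.5))] tool [-89.9   2.    0.1] [0.7329 0.3453 0.2849] M [-0.07 -0.52  0.06] 38.55
[  38.26088683   34.12996817   30.38264017   -1.32438763  -87.80376575
 -128.07499806]
```

View pics/d23.png

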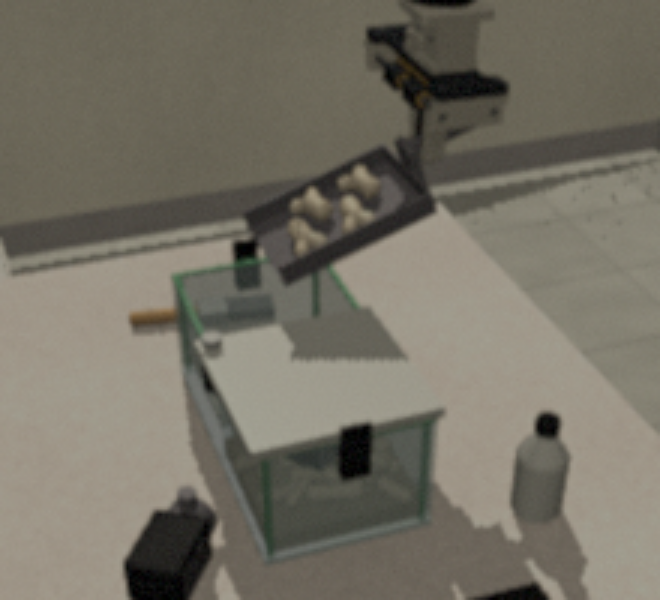

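View pics/w23.png

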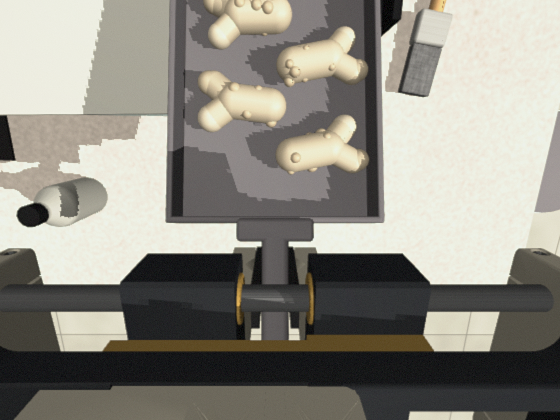

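```bash
python3 -m pendant '[[[-0.2,-0.3,0.2,0,0,-2,0],[-0.2,-0.6,0.2,0,0,-4,0],[-0.2,-0.7,0.2,0,0,-4,0],[-0.15,-0.7,0,0,0,-4,0],[-0.1,-0.7,0,0,0,-4,0],[-0.1,-0.7,0,0,0,-4,0],[0,-0.6,0,0,0,-3,0],[0,-0.4,0,0,0,-2,0],[0,0,0,0,0,0,0],[0,0,0,0,0,0,0],[0,0,0,0,0,0,0],[0,0,0,0,0,0,0]]]'; python3 edge.py w24;  python3 - <<'E'
from h import *
s,o=shot("side","d24");print(o["joint_pos"])
a=cv2.imread("pics/d24.png")[60:260,160:380];cv2.imwrite("pics/d24.png",cv2.resize(a,None,fx=3,fy=3))
E
```

```text
clock: 39.65
tool_pos: [0.7171, 0.3511, 0.3282]
orientation: [-89.9, -24.9, 0.0]
force: [-0.3, 0.5, -1.7]
opening: 0.0139
droop [(np.float64(465.3404255319149), np.float64(23.0)), (np.float64(463.1914893617021), np.float64(22.0)), (np.float64(454.6041666666667), np.float64(22.5)), (np.float64(452.8510638297872), np.float64(21.5))] tool [-89.9 -24.9   0. ] [0.7171 0.3511 0.3281] M [-0.08  1.55 -0.04] 39.7
[  47.72487077   17.05606184   -4.80471696   22.95487821  -53.01445945
 -149.18482051]
```

View pics/d24.png

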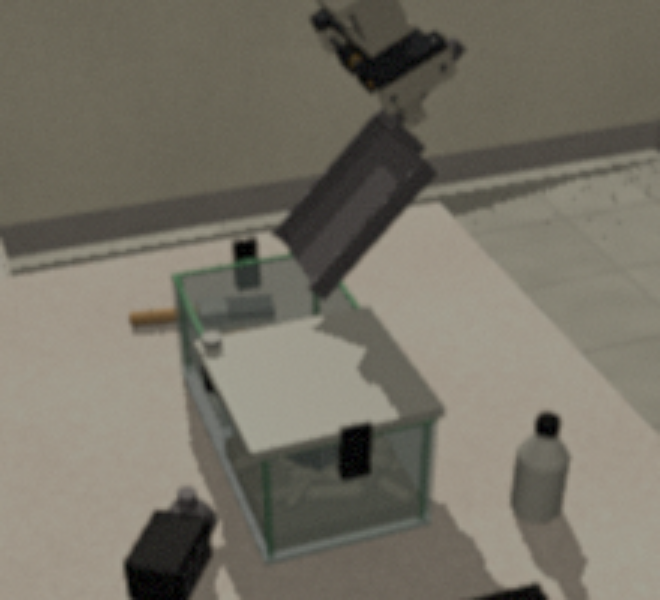

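View pics/w24.png

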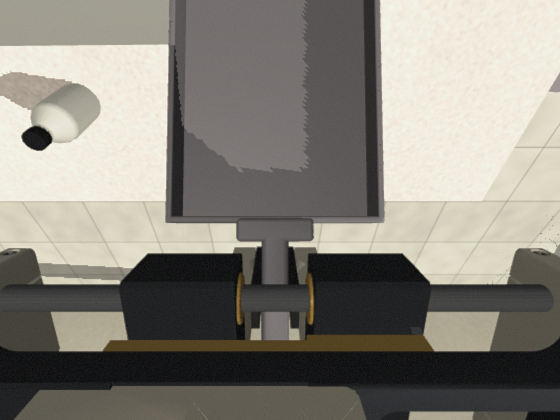

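Tray's empty and the force reads 1.7 N, close to the bare tray's weight. I'll rise and check the chamber.

```bash
python3 -m pendant '[[[0,-1,0,0,0,2,0],[0,-2,0,0,0,4,0],[0,-2,0,0,0,6,0],[0,-1,0,0,0,6,0],[0,-0.5,0,0,0,6,0],[0,0,0,0,0,6,0],[0,0,0,0,0,6,0],[-0.5,0,-1,0,0,4,0],[-0.5,0,-2,0,0,3,0],[-0.5,0,-3,0,0,1,0],[-0.5,0,-3.5,0,0,0,0],[-0.5,0,-3.5,0,0,0,0]]]'; python3 -m pendant '[[[-0.5,0,-3.5,0,0,0,0],[-0.5,0,-3.5,0,0,0,0],[-0.5,0,-3.5,0,0,0,0],[-0.5,0,-3.5,0,0,0,0],[-0.5,0,-3.5,0,0,0,0],[-0.5,0,-3.5,0,0,0,0],[-0.5,0,-3.5,0,0,0,0],[-0.5,0,-3,0,0,0,0],[-0.5,0,-2,0,0,0,0],[0,0,-1,0,0,0,0],[0,0,0,0,0,0,0]]]';python3 edge.py w25; python3 - <<'E'
from cor import *
s,o=shot("scene","s25")
for k in corals(s,z=.06): print(*k)
a=cv2.imread("pics/s25.png")[150:270,250:420];cv2.imwrite("pics/c25.png",cv2.resize(a,None,fx=4.6,fy=4.6,interpolation=cv2.INTER_CUBIC))
s,o=shot("side","d25")
E
```

```text
clock: 40.8
tool_pos: [0.6722, 0.2201, 0.3943]
orientation: [-90.0, 19.1, 0.1]
force: [-0.0, -0.4, -1.4]
opening: 0.0136
clock: 41.72
tool_pos: [0.6293, -0.0865, 0.411]
orientation: [-89.9, 18.9, -0.1]
force: [-0.7, -0.1, -2.3]
opening: 0.0138
droop [(np.float64(417.4468085106383), np.float64(21.5)), (np.float64(414.7659574468085), np.float64(22.0)), (np.float64(410.7173913043478), np.float64(21.0)), (np.float64(406.0833333333333), np.float64(22.5))] tool [-89.9  19.    0. ] [ 0.6295 -0.085   0.4106] M [-0.01 -1.63 -0.01] 41.7667
0.71 [0.523 0.353] axis deg -65 len 0.062 150
0.7 [0.508 0.39 ] axis deg -167 len 0.059 144
0.66 [0.548 0.381] axis deg -124 len 0.054 161
```

View pics/c25.png

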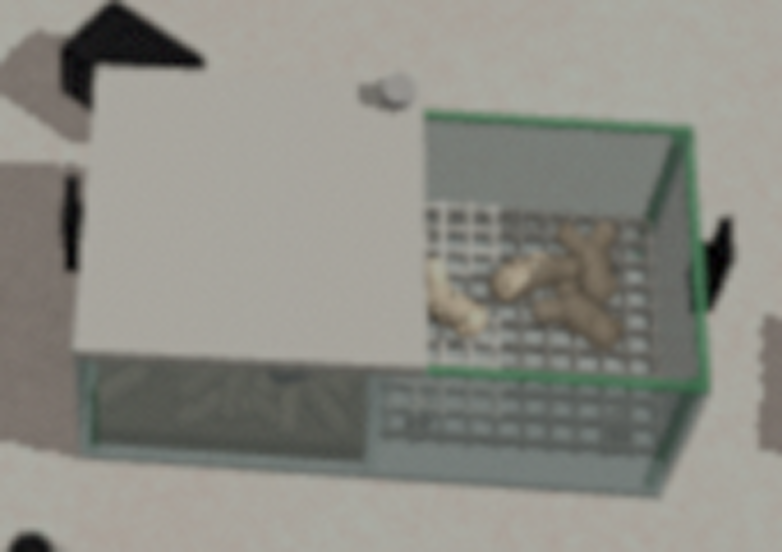

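View pics/d25.png

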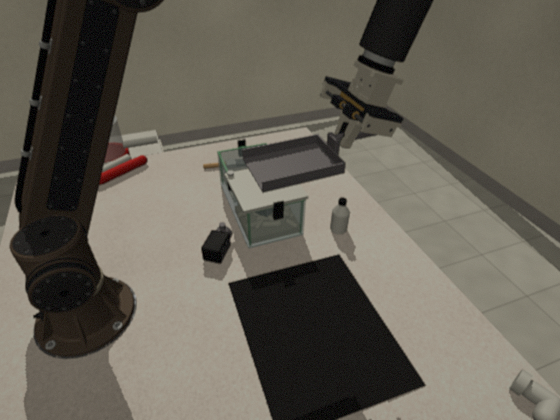

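Four corals lie on the shelf around crop (460,305), (535,270), (595,250) and (585,315), well below the rim, and the mat is bare. Returning the tray.

```bash
python3 -m pendant '[[[0.3,1,-0.4,0,0,1,0],[0.6,2,-0.7,0,0,1,0],[0.8,2.8,-1,0,0,0,0],[0.9,3,-1.1,0,0,0,0],[0.9,3,-1.1,0,0,0,0],[0.9,3,-1.1,0,0,0,0],[0.9,3,-1.1,0,0,0,0],[0.9,3,-1.1,0,0,0,0],[0.9,3,-1.1,0,0,0,0],[0.9,3,-1.1,0,0,0,0],[0.9,3,-1.1,0,0,0,0],[0.6,2,-0.7,0,0,0,0]]]'; python3 -m pendant '[[[0.3,1,0,0,0,0,0],[0,0,0,0,0,0,0],[0,0,0,0,0,0,0]]]';python3 edge.py w26; python3 - <<'E'
from h import *
s,o=shot("side","d26")
a=cv2.imread("pics/d26.png")[200:400,200:420];cv2.imwrite("pics/d26.png",cv2.resize(a,None,fx=3,fy=3))
E
```

```text
clock: 42.97
tool_pos: [0.6029, -0.1998, 0.0755]
orientation: [-89.9, 21.3, 0.1]
force: [-0.9, -0.2, -2.6]
opening: 0.0138
clock: 43.22
tool_pos: [0.6044, -0.1993, 0.0693]
orientation: [-90.0, 21.0, 0.2]
force: [-0.1, -0.4, -0.3]
opening: 0.0138
droop [(np.float64(583.8125), np.float64(22.5)), (np.float64(583.6595744680851), np.float64(22.0)), (np.float64(579.5625), np.float64(23.0)), (np.float64(578.4468085106383), np.float64(21.5))] tool [-90.   20.9   0.2] [ 0.6052 -0.1993  0.0704] M [-0.07 -1.75  0.03] 43.2667
```

View pics/d26.png

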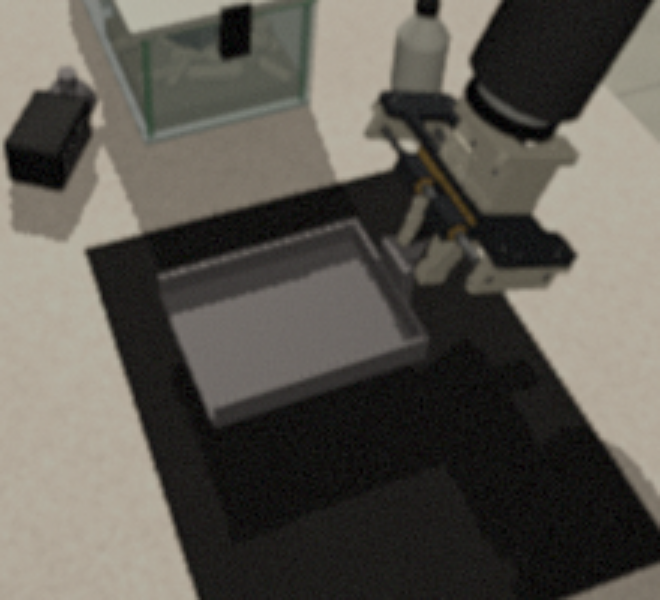

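```bash
python3 -m pendant '[[[0.36,0.95,0,0,0,0,0],[0.36,0.95,0,0,0,0,0],[0.36,0.95,0,0,0,0,0],[0.18,0.47,0,0,0,0,0],[0,0,0,0,0,0,0],[0,0,0,0,0,0,0]]]';python3 -m pendant '[[[0.11,0.28,0,0,0,0,0],[0,0,0,0,0,0,0]]]'
```

```text
clock: 43.87
tool_pos: [0.6037, -0.1996, 0.0331]
orientation: [-89.9, 21.0, 0.1]
force: [0.5, 0.8, -1.7]
opening: 0.0138
clock: 44.03
tool_pos: [0.6046, -0.1998, 0.0322]
orientation: [-90.0, 20.9, 0.1]
force: [0.5, 1.4, 6.4]
opening: 0.0136
```

```bash
python3 -m pendant '[[[0,0,0,0,0,0,0.5],[0,0,0,0,0,0,0.5],[0,0,0,0,0,0,0.5],[0,0,0,0,0,0,0.5],[0,-1,0,0,0,0,0.5],[0,-2.5,0,0,0,0,0.5],[0,-4,0,0,0,0,0.5],[0,-4,0,0,0,0,0.5],[0,-4,0,0,0,-5,0.3],[0,-3,0,0,0,-6,0],[0,0,1,0,0,-6,0],[0,0,3,0,0,-4,0]]]'; python3 - <<'E'
from h import *
s,o=shot("side","d27");print(o["tool_pos"],o["orientation"])
s,o=shot("scene","s27")
a=cv2.imread("pics/d27.png")[200:400,200:420];cv2.imwrite("pics/d27.png",cv2.resize(a,None,fx=3,fy=3))
E
```

```text
clock: 45.03
tool_pos: [0.6694, -0.1624, 0.2089]
orientation: [-90.0, -0.7, -0.1]
force: [0.6, 1.4, 0.3]
opening: 0.0226
[ 0.66940332 -0.16235697  0.20891527] [-8.99734372e+01 -7.01787239e-01 -8.39930031e-02]
```

View pics/d27.png

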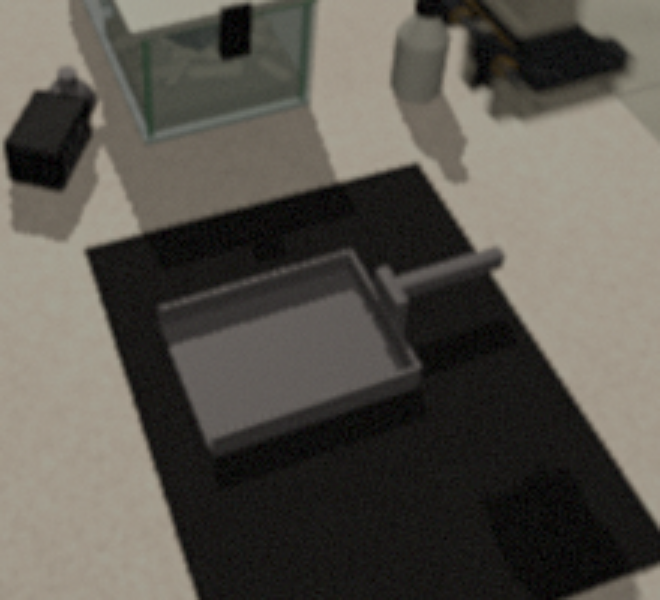

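View pics/s27.png

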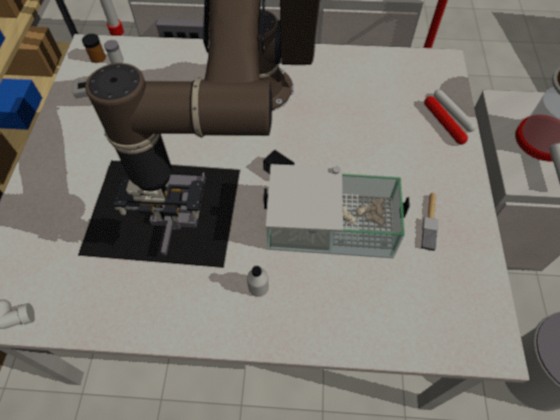

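Tray sits flat on the mat, free of the gripper. Next I'll swing the cover back, starting behind its pump-side edge at x≈0.612, y≈0.058.

```bash
python3 -m pendant '[[[-0.9,-0.5,3.7,0,0,0.3,0],[-0.9,-0.5,3.7,0,0,0.3,0],[-0.9,0,3.6,0,0,0,0],[-0.9,0,3.6,0,0,0,0],[-0.9,0,3.6,0,0,0,0],[-0.9,0,3.3,0,0,0,0],[0,0,0,0,-7,0,0],[0,0,0,0,-7,0,0],[0,0,0,0,-7,0,0],[0,0,0,0,-7,0,0],[0,0,0,0,-7,0,0],[0,0,0,0,-7,0,0]]]';python3 -m pendant '[[[0,0,0,0,-7,0,0],[0,0,0,0,-7,0,0],[0,0,0,0,-7,0,0],[0,0,0,0,-7,0,0],[0,0,0,0,-7,0,0],[0,0,0,0,-7,0,0],[0,0,0,0,-6,0,0],[0,0,0,0,0,0,0],[0,0,0,0,0,0,0]]]'
python3 - <<'E'
from cor import *
s,o=shot("side","d28");s2,_=shot("scene","s28")
for q in (s,s2):
  for k in corals(q): print(*k)
a=cv2.imread("pics/d28.png")[100:400,200:440];cv2.imwrite("pics/d28.png",cv2.resize(a,None,fx=2,fy=2))
E
```

```text
clock: 46.13
tool_pos: [0.6136, 0.0551, 0.2155]
orientation: [-89.6, 0.4, 42.5]
force: [-0.8, 0.5, -0.9]
opening: 0.0006
clock: 46.88
tool_pos: [0.6136, 0.0551, 0.2153]
orientation: [-89.4, -0.0, 89.9]
force: [0.1, -0.5, 0.2]
opening: 0.0003
0.74 [0.478 0.401] axis deg -170 len 0.055 130
0.59 [0.521 0.391] axis deg -126 len 0.054 161
0.5 [0.493 0.362] axis deg -63 len 0.06 120
```

View pics/d28.png

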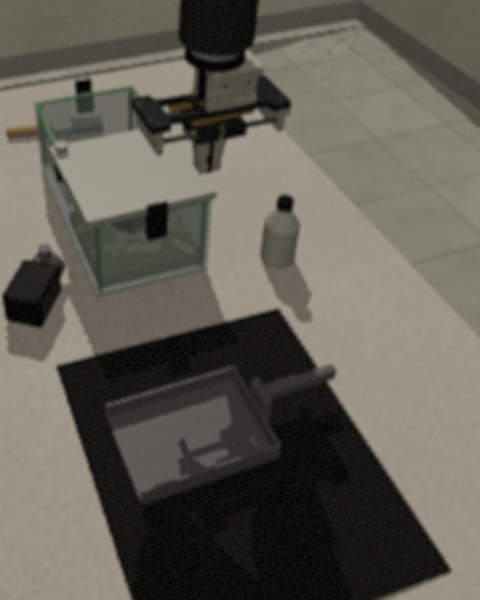

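View pics/s28.png

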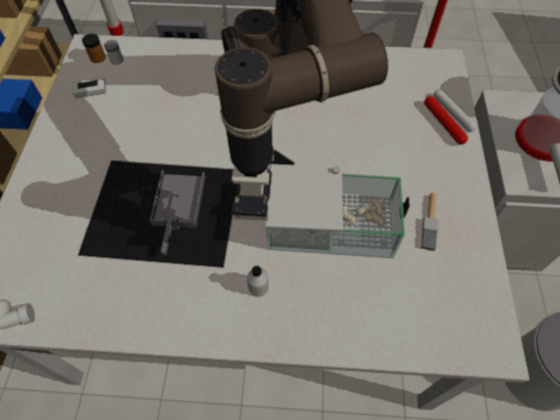

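```bash
python3 -m pendant '[[[0,2,0,0,0,0,0],[0,2,0,0,0,0,0],[0,1.6,0,0,0,0,0],[0,1,0,0,0,0,0],[0,0.4,0,0,0,0,0],[0,0,0,0,0,0,0]]]'; python3 -m pendant '[[[0.5,0,0,0,0,0,0],[0.6,0,0,0,0,0,0],[0.4,0,-0.5,0,-1.5,0,0],[0.81,0,-0.99,0,-3,0,0],[0.81,0,-0.99,0,-3,0,0],[0.81,0,-0.99,0,-3,0,0],[0.81,0,-0.99,0,-3,0,0]]]'
python3 - <<'E'
from h import *
s,o=shot("side","d29")
a=cv2.imread("pics/d29.png")[100:300,180:400];cv2.imwrite("pics/d29.png",cv2.resize(a,None,fx=3,fy=3))
E
```

```text
clock: 47.58
tool_pos: [0.6124, 0.055, 0.1443]
orientation: [-89.3, -0.0, 90.1]
force: [-0.5, 0.5, 0.2]
opening: 0.0005
clock: 48.17
tool_pos: [0.6547, 0.1071, 0.1457]
orientation: [-89.5, -0.2, 103.8]
force: [0.5, -1.6, 2.1]
opening: 0.0005
```

View pics/d29.png

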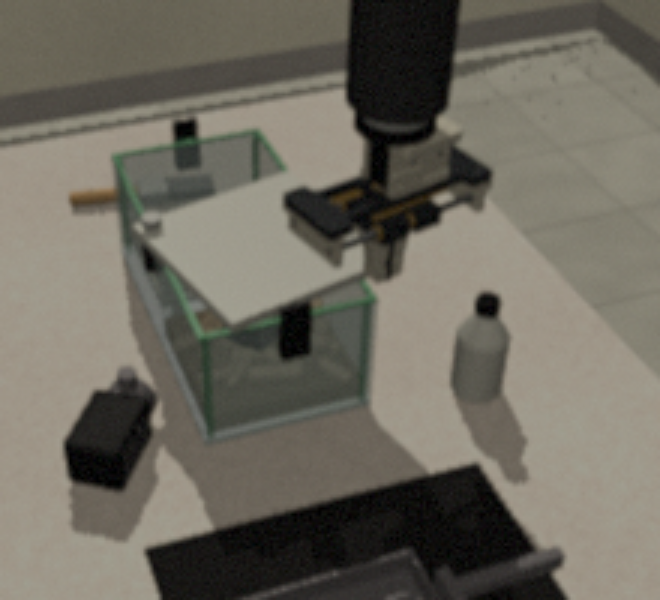

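```bash
python3 -m pendant '[[[0.81,0,-0.99,0,-3,0,0],[0.81,0,-0.99,0,-3,0,0],[0.81,0,-0.99,0,-3,0,0],[0.81,0,-0.99,0,-3,0,0],[0.81,0,-0.99,0,-3,0,0],[0.81,0,-0.99,0,-3,0,0],[0.81,0,-0.99,0,-3,0,0],[0.81,0,-0.99,0,-3,0,0],[0.81,0,-0.99,0,-3,0,0],[0.81,0,-0.99,0,-3,0,0],[0.81,0,-0.99,0,-3,0,0]]]'; python3 - <<'E'
from h import *
s,o=shot("scene","s30")
a=cv2.imread("pics/s30.png")[130:290,240:440];cv2.imwrite("pics/s30.png",cv2.resize(a,None,fx=3.5,fy=3.5))
E
```

```text
clock: 49.13
tool_pos: [0.7068, 0.2358, 0.1453]
orientation: [-89.7, -0.4, 136.8]
force: [1.5, -1.2, 1.0]
opening: 0.0002
```

View pics/s30.png

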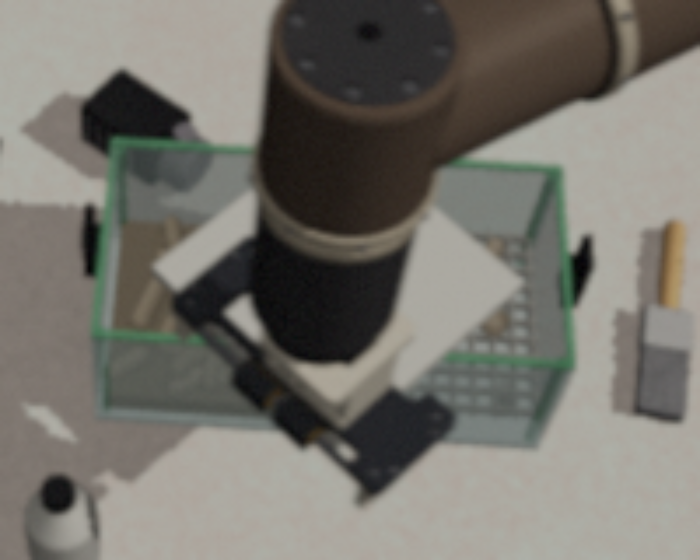

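```bash
python3 -m pendant '[[[0.81,0,-0.99,0,-3,0,0],[0.81,0,-0.99,0,-3,0,0],[0.81,0,-0.99,0,-3,0,0],[0.81,0,-0.99,0,-3,0,0],[0.81,0,-0.99,0,-3,0,0],[0.81,0,-0.99,0,-3,0,0],[0.81,0,-0.99,0,-3,0,0],[0.81,0,-0.99,0,-3,0,0],[0.81,0,-0.99,0,-3,0,0],[0.81,0,-0.99,0,-3,0,0],[0.81,0,-0.99,0,-3,0,0]]]'; python3 -m pendant '[[[0.54,0,-0.66,0,-2,0,0],[0.27,0,-0.33,0,-1,0,0],[0.27,0,-0.33,0,-1,0,0],[0,0,0,0,0,0,0]]]'
```

```text
clock: 50.1
tool_pos: [0.68, 0.3724, 0.1451]
orientation: [-90.0, -0.5, 169.7]
force: [2.7, 1.1, -0.6]
opening: 0.0004
clock: 50.43
tool_pos: [0.6711, 0.3869, 0.1452]
orientation: [-90.0, -0.5, 173.6]
force: [0.9, 0.3, 0.1]
opening: 0.0004
```

```bash
python3 -m pendant '[[[0.27,0,-0.33,0,-1,0,0],[0.27,0,-0.33,0,-1,0,0],[0.27,0,-0.33,0,-1,0,0],[0.27,0,-0.33,0,-1,0,0],[0.27,0,-0.33,0,-1,0,0],[0,0,0,0,0,0,0]]]';python3 -m pendant '[[[0.2,0,0,0,-0.5,0,0],[0.1,0,0,0,0,0,0],[0,0,0,0,0,0,0]]]'
```

```text
clock: 50.93
tool_pos: [0.6588, 0.4048, 0.1452]
orientation: [-90.1, -0.5, 178.7]
force: [2.8, 1.9, 0.8]
opening: 0.0004
clock: 51.18
tool_pos: [0.6567, 0.4049, 0.1457]
orientation: [-90.2, -0.4, 179.1]
force: [5.4, 5.2, -0.4]
opening: 0.0008
```

```bash
python3 -m pendant '[[[0.2,0,0,0,0,0,0],[0.1,0,0,0,0,0,0],[0,0,0,0,0,0,0]]]'; python3 - <<'E'
from h import *
s,o=shot("side","d31")
a=cv2.imread("pics/d31.png")[110:270,180:360];cv2.imwrite("pics/d31.png",cv2.resize(a,None,fx=4,fy=4))
E
```

```text
clock: 51.43
tool_pos: [0.6552, 0.4063, 0.1466]
orientation: [-90.3, -0.3, 179.2]
force: [10.7, 8.0, -1.1]
opening: 0.0001
```

View pics/d31.png

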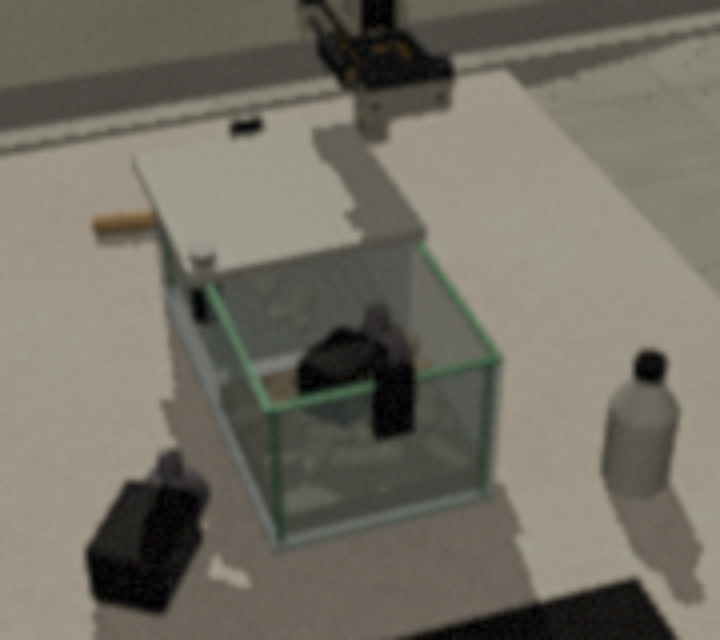

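Force built up to about 11 N with almost no travel, so the cover is against the media stop. Backing off to check.

```bash
python3 -m pendant '[[[-0.6,0,0,0,0,0,0],[-1.5,0,0,0,0,0,0],[0,-2.5,0,0,0,0,0],[0,-3,0,0,0,0,0],[0,-4,0,0,0,0,0],[0,-4,2,0,0,0,0],[-1,-2,4,0,0,0,0],[-1,0,4,0,0,0,0],[-1,0,4,0,0,0,0],[-1,0,4,0,0,0,0],[-1,0,4,0,0,0,0],[-1,0,4,0,0,0,0]]]';python3 -m pendant '[[[-0.5,0,4,0,0,0,0],[0,0,4,0,0,0,0],[0,0,4,0,0,0,0],[0,0,4,0,0,0,0],[0,0,4,0,0,0,0],[0,0,3,0,0,0,0],[0,0,0,0,0,0,0],[0,0,0,0,0,0,0]]]'
python3 - <<'E'
from cor import *
s,o=shot("scene","s32");s2,_=shot("side","d32");print(o["tool_pos"],o["clock"])
for q in(s,s2):
    for k in corals(q): print("coral",*k)
    for r in silhouettes(q,"cover")[:1]:
        (rr,cc)=rectcorners(r["mask"]); ap=cv2.approxPolyDP(cc,0.03*cv2.arcLength(cc,True),True)[:,0]
        P=back(q,ap,.152)[:,:2]; print(r["confidence"],ap.tolist(),np.round(P,3).tolist())
a=cv2.imread("pics/s32.png")
cv2.imwrite("pics/c32.png",cv2.resize(a[155:265,255:420],None,fx=4.8,fy=4.8,interpolation=cv2.INTER_CUBIC))
cv2.imwrite("pics/m32.png",cv2.resize(a[140:275,75:255],None,fx=4.3,fy=4.3,interpolation=cv2.INTER_CUBIC))
E
```

```text
clock: 52.48
tool_pos: [0.7292, 0.145, 0.294]
orientation: [-90.0, -0.8, 179.1]
force: [1.8, 1.2, 0.3]
opening: 0.0005
clock: 53.15
tool_pos: [0.7304, -0.0851, 0.2935]
orientation: [-90.0, -0.8, 178.9]
force: [-0.4, 0.4, -0.0]
opening: 0.0005
[ 0.73  -0.085  0.294] 53.15
0.71 [[331, 169], [330, 230], [406, 235], [401, 171]] [[0.454, 0.247], [0.647, 0.246], [0.649, 0.438], [0.449, 0.439]]
0.57 [[286, 166], [267, 140], [213, 150], [228, 181]] [[0.643, 0.249], [0.643, 0.431], [0.446, 0.429], [0.446, 0.232]]
```

View pics/c32.png

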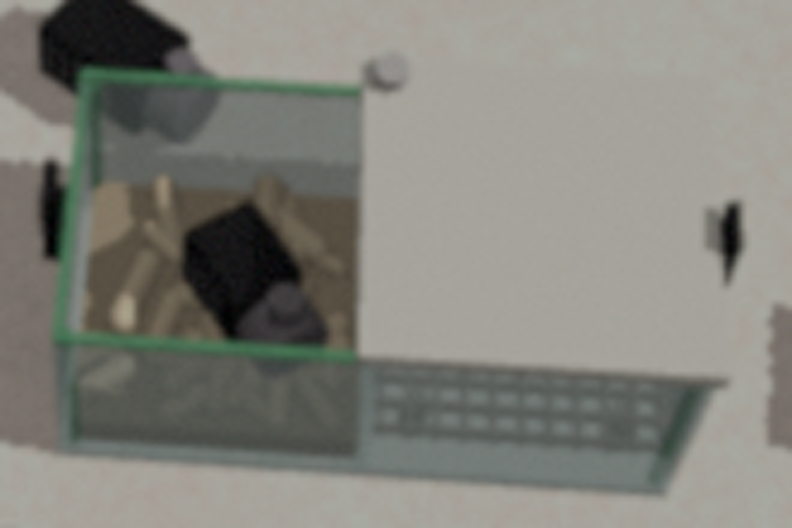

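View pics/m32.png

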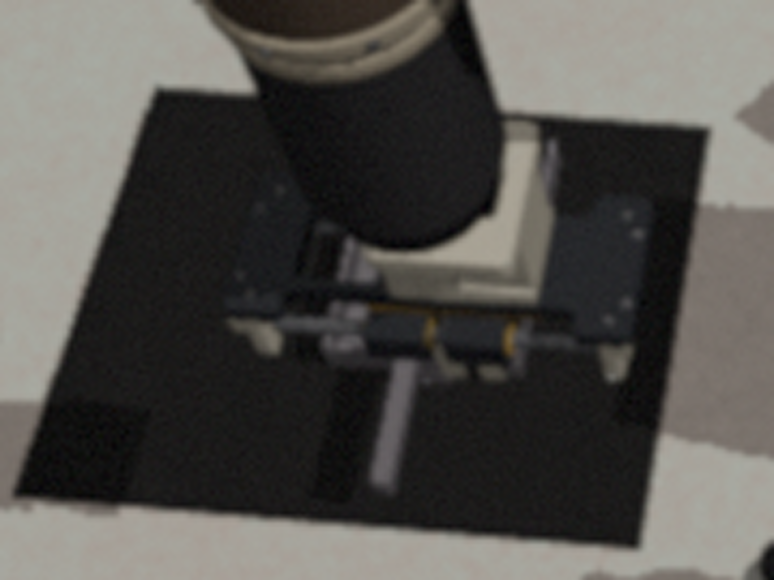

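View pics/d32.png

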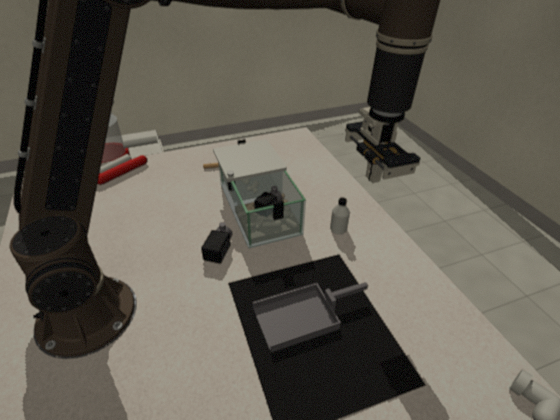

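Cover is square: its edge angle is about -0.6°, the same as the sump's yaw, and it touches the media clip. Tray is empty and flat on the mat, and the bystanders haven't moved.

```bash
python3 - <<'E'
from h import *
print(ctrl.close_job(), ctrl.get_obs()["clock"])
E
```

```text
the job is handed in; nothing more can be done
the job is handed in; nothing more can be done
```

The job is done and handed in, at about 53 s on the robot's clock. I swung the cover over the pump chamber, loaded the four coral pieces that were there onto the tray, and slid them into the media chamber. Then I set the tray back on the mat and pushed the cover closed against its stop.

**Last checks**
- **Coral:** before I closed the cover, the pictures showed all four pieces on the shelf, below the rim. The detector reported only three of them; I counted the fourth, partly hidden by the cover, by eye. None were left on the mat, the tray or the bench.
- **Cover:** its edges lie within about 1° of the sump's and it touches the media stop. The push force rose to about 11 N there.
- **Tray:** it is empty on the mat and looks flat in the side view. I did not measure how level it is.
- **Bystanders:** the bottle, spare pump and brush were where they started.

**What went off plan:** the tray's front drooped about 20° in the grip as I lifted it. I tilted the wrist to level it for the carry, and no coral slid off early. My camera estimates of the droop ranged from about 16° to 25°.

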